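# Load a sample vial into the blue bin of a covered carousel

### The job

Turn the carousel by its knob until the blue bin is squarely under the loading window in the clear cover. Then take the black-capped vial from under the upper board of the stand and set it gently upright in the blue bin, leaving that bin under the window and the white-capped vial standing where it is.

Things in the scene. Friction and masses are not known exactly. Their poses are not given: they have to be found in the camera images.
- carousel: Fixed vial carousel, 250 mm across. Origin: on the table on its turning axis; -x points to the loading window, x to the rear bracket (156 mm from the axis). A solid clear cover (z 72 to 75 mm, radius 117 mm) lies over the tray; its one open sector, the window, spans 32 deg either side of -x and is open at the rim, edged by black strips up to z 77 mm
- tray (a joint): Tray angle in rad about the carousel's +z (counter-clockwise from above is positive): 0 = blue bin exactly under the window. Starts at 0.7 to 2.2, so it must turn clockwise by that much. Stops at -3.1 and 3.1. Light friction (0.04 N m); stays where it is left. The knob turns with the tray
- knob_grip (a point): Centre of the black bar knob on the carousel's axis, 102 mm above the table. The bar is 54 mm long, 16 mm thick, 36 mm high (z 84 to 120 mm), on a round skirt of 44 mm diameter just above the cover. Its long side lies along the carousel's x at tray angle 0 and turns with the tray; the short blue line on top points to the blue bin
- blue_bin (a point): On the floor of the blue bin (z 22 mm), 90 mm from the axis, midway between its dividers; turns with the tray. The tray has five open 72-degree sector bins, counter-clockwise from above: blue, yellow, green, white, red (coloured floor and outer wall). Outer wall and dividers reach z 52 mm; free radius 29 to 121 mm
- window (a point): Point in the loading window, 85 mm from the carousel's axis toward -x, at cover height (72 mm)
- stand: Fixed white stand, open at front (-x) and sides. Origin: on the table under the vials; x points to its back. Base board z 0 to 12 mm, x -50 to 140, y -135 to 135 mm, front lip to z 17 mm. Upper board z 200 to 212 mm covers x -27 to 140 mm: a tool pointing straight down cannot reach the vials, one leaning back to -x by 35 to 45 deg can. Two bottles on top at the back
- black_vial: Sample vial with a black cap, standing upright, 22 mm diameter, 43 mm tall (cap: upper 23 mm), about 14 g. Origin: centre of its underside, z up its axis. Starts on the stand's base board
- black_vial_mid (a point): Centre of the black-capped vial, 21.5 mm above its underside
- white_vial: The same vial with a white cap, about 90 mm beside the black-capped one, left or right. Origin: centre of its underside, z up its axis

How it is judged (in metres and radians):
On the way, in this order (a step that is already met when the one before it is completed fails the run):
1. the blue bin is under the loading window and the tray is at rest (value of joint tray between -0.17 and 0.17 rad and velocity of joint tray between -0.1 and 0.1 rad/s), for 0.2 s.
2. the black-capped vial is in the blue bin (horizontal distance between black_vial_mid and blue_bin below 0.055 m and z of black_vial in the frame of carousel below 0.032 m), for 0.2 s.
At the end, for the whole second after the job is handed in: The black-capped vial stands at rest on the floor of the blue bin (within 55 mm of its marked point, tilted less than 0.3 rad), the blue bin is under the window (tray within 0.2 rad of 0), and the white-capped vial stands upright within 30 mm of where it was (horizontal distance between black_vial_mid and blue_bin below 0.055 m and z of black_vial in the frame of carousel between 0.018 and 0.028 m and angle between each of black_vial, white_vial's own z axis and vertical below 0.3 rad and linear speed of black_vial below 0.03 m/s and value of joint tray between -0.2 and 0.2 rad and distance of white_vial from where it was at the start of the episode below 0.03 m); the robot touches nothing.
It fails at once if the black-capped vial is dropped from a height or flung (faster than 1.5 m/s) (linear speed of black_vial above 1.5 m/s).
It fails at once if the white-capped vial is knocked over (angle between white_vial's own z axis and vertical above 0.6 rad).
It also fails if it takes over 72 s, if anything falls off the work surface, if the arm or the gripper's body presses on something with over 40 N, if the wrist force passes 120 N, or if a joint passes its speed limit or range.

### The arm

A 7-joint arm with a two-finger parallel gripper is mounted at the origin on a cart in front of the work surface, level with it; the furniture and walls round the work are solid. World frame = base frame: x ahead of the robot, y to its left, z up, the work surface at z = 0. Lengths are in mm, angles in rad, forces in N, time in s.
With the tool pointing down it reaches from about 350 to 775 mm from the base axis. Payload 3.1 kg.
Tool frame: the origin (TCP) lies at the very end of the fingers, on their centre line; the grasp point (between the pads) lies 19 mm behind it; z points along the fingers, y is the direction in which the jaws open and shut (so a half turn about z gives the same grasp; the last joint's range is limited). The gripper opens to 85 mm and grips with 20 to 120 N. Pads are 22 mm wide; open, the fingers measure 114 mm over their backs; the gripper's body (76 mm by 85 mm) begins 54 mm behind the grasp point. The pads swing forward as they close: fully open they stand 13 mm farther back than shut.
Start: joints at [1.292, 0.311, 0.014, 1.512, -0.004, 1.319, -0.027], TCP at [129.059, -534.66, 231.304] pointing down, gripper open.
Joint ranges: [-2.7, 2.7], [-0.3, 1.91], [-1.27, 1.3], [0.12, 2.57], [-1.44, 4.58], [0.2, 2.03], [-3.05, 3.05]. Speed limits (rad/s): [2.79, 2.79, 3.14, 3.14, 3.14, 3.14, 3.14].

### API

Orientations are given as a rotation vector (axis times angle).
In Python, from cell import r gives the robot as it stands.
- The arm moves only by the tool apply_moves, never from a script. Its argument "motion" is a list of rows, each an object with "grip": the opening, from 0 (shut) to 1 (fully open); "slide": the shift along the world's x, y, z in units of 25 mm (1.0 is 25 mm), a list of three; "dr": the turn, a rotation vector about the world's x, y, z in units of 5 degrees (1.0 is 5 degrees), a list of three. In form: [{"grip": grip, "slide": [x, y, z], "dr": [ax, ay, az]}, ...]. A call has 1 to 5 rows; each row shifts and turns the commanded pose from where the row before left it; what a row does not reach is not made up. A row lasts 1/12 s, in which the tool goes at most 41.7 mm and 7.16 degrees, less where a joint would pass 70% of its speed; a pose out of reach is approached as far as the arm can. A call is refused whole if a number of a shift passes 1 or a number of a turn 1, either way. A call with a gripper value outside its range is refused whole. The fingers move at their own pace and stop on an object; the grip force is fixed at half the most. Time passes only in rows, so rows that do not move let the fingers close. It gives the time, the measured TCP pose, the force and the opening at its end, in the units of the state.
- r.observe(): the state, without advancing time (a new reading comes with each control period).
- r.get_image(name): name is "side" or "top"; returns the picture (480x640x3 uint8, red, green, blue); there is no depth.
- r.calibration(name): a dict with "intrinsics" (3x3 intrinsics, pixels), "k1" (the pictures are not rectified: a ray, as slopes to the right and down, at radius r is drawn at 1 + k1 r^2 times it, then the intrinsics apply), "rvec" (rotation vector, rad) and "tvec" (3), from world to camera coordinates, as OpenCV has them. Camera axes: x right, y down, z forward; pixel columns grow to the right and rows downward; lengths in mm; the calibration is good to about 2 mm. A picture is of the moment at which its call begins. calibration takes no time and is no camera call.
- r.close_job(): hands the job in, once; it reports no verdict.
The state is a dict: "time": time; "joint_pos": joint angles; "qd": joint speeds; "joint_efforts": joint torques, N m; "tcp_pos": TCP position; "orientation": TCP orientation; "force": force on the tool from outside, world axes, zero at the start; "torque": the same for the moment, N m; "finger_gap": finger opening in mm.
Only numpy, scipy, OpenCV 4.12 (cv2) and the standard library are available. Lean on these libraries where they do the work, as an engineer would, in place of code of your own. Each camera call takes 0.05 s, during which the arm holds its last target.

## Working session

There is one attempt and no reset: what is moved stays moved. The work goes in short steps, Python scripts to look and compute and a tool call to move; the robot and the scene stay as the last step left them, time stands still between calls to the robot, and variables do not carry over. Pictures are saved under pics/ and viewed, and the job is handed in when it is done.

Besides the shell and the picture viewer there is one more tool, called by a JSON object that holds its "api" and its "payload". apply_moves: Moves the arm, as the interface text tells. Its arguments: {"type":"object","properties":{"motion":{"type":"array"}},"required":["motion"]}

```bash
ls; mkdir -p pics
python3 - <<'E'
from cell import r
import cv2
print(r.observe())
for n in("side","top"):
    print(n,r.calibration(n))
    cv2.imwrite(f"pics/{n}0.png",r.get_image(n)[:,:,::-1])
E
```

```text
pics
{'time': 0.0, 'joint_pos': array([ 1.29230744,  0.31173323,  0.01399022,  1.51307452, -0.0044407 ,
        1.31916589, -0.02719131]), 'qd': array([-0.00103246,  0.00038434,  0.0002791 ,  0.00163821, -0.00029074,
        0.00060027,  0.00044832]), 'joint_efforts': array([-3.39649723e-04, -3.79921210e+01,  1.45866601e-01, -2.30584216e+01,
        1.22554417e-02,  1.37750380e-02, -6.41475651e-06]), 'tcp_pos': array([ 128.87625036, -533.94040557,  230.20983464]), 'orientation': array([-3.11727588e+00, -3.70923867e-01,  5.23703293e-04]), 'force': array([-0.47182356, -0.57065858,  0.26013489]), 'torque': array([ 0.00278405,  0.02265017, -0.0489999 ]), 'finger_gap': 85.65460077299707}
side {'intrinsics': array([[513.61479723,   0.        , 317.1517165 ],
       [  0.        , 513.61479723, 234.50576057],
       [  0.        ,   0.        ,   1.        ]]), 'k1': -0.11451873829917703, 'rvec': array([ 2.07068864, -0.53473391,  0.27986619]), 'tvec': array([-502.39066334,  219.72452882,  752.71224695])}
top {'intrinsics': array([[598.28068431,   0.        , 326.98385923],
       [  0.        , 598.28068431, 241.21709389],
       [  0.        ,   0.        ,   1.        ]]), 'k1': -0.11205612698249129, 'rvec': array([ 1.83022417, -2.22908022,  0.42043203]), 'tvec': array([  95.62401278,  538.65208272, 1070.77804453])}
```

View pics/side0.png

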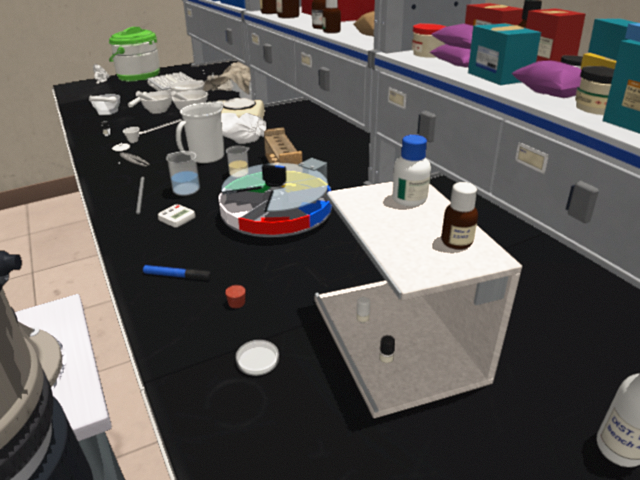

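View pics/top0.png

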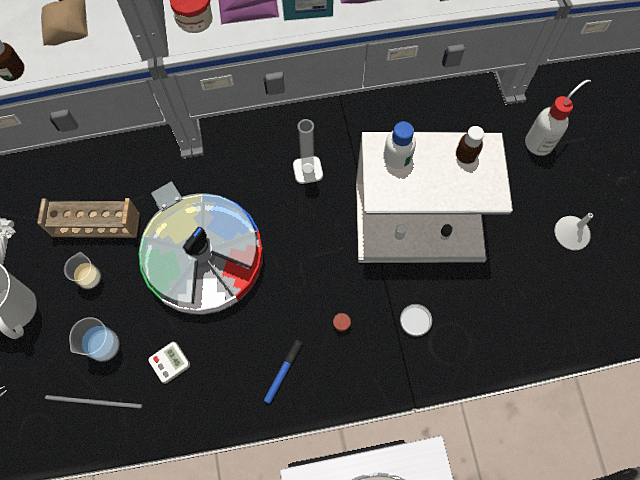

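The side view shows the carousel at about (275,200), the stand at (420,290), the black vial at (387,348) and the white vial at (363,310). The top view shows the carousel at about (200,253), the knob at (196,240), the black vial at (447,230) and the white vial at (401,230). I'll project these and enlarge them.

```bash
cat > h.py <<'E'
import numpy as np, cv2
from cell import r
def cal(n):
    c=r.calibration(n); return c['intrinsics'],c['k1'],cv2.Rodrigues(c['rvec'])[0],c['tvec'],c['rvec']
def proj(n,P):
    K,k1,R,t,rv=cal(n)
    return cv2.projectPoints(np.atleast_2d(np.array(P,float)),rv,t,K,np.array([k1,0,0,0.]))[0][:,0]
def ray(n,uv):
    K,k1,R,t,rv=cal(n)
    p=cv2.undistortPointsIter(np.array([[uv]],float),K,np.array([k1,0,0,0.]),None,None,(3,50,1e-10))[0,0]
    d=R.T@np.array([p[0],p[1],1]); return -R.T@t, d/np.linalg.norm(d)
def onz(n,uv,z):
    o,d=ray(n,uv); return o+d*(z-o[2])/d[2]
def two(uv1,uv2,n1="side",n2="top"):
    o1,d1=ray(n1,uv1);o2,d2=ray(n2,uv2)
    s=np.linalg.lstsq(np.c_[d1,-d2],o2-o1,rcond=None)[0]
    a=o1+s[0]*d1;b=o2+s[1]*d2
    return (a+b)/2,np.linalg.norm(a-b)
def crop(img,x0,y0,x1,y1,s,f):
    cv2.imwrite(f,cv2.resize(img[y0:y1,x0:x1,::-1],None,fx=s,fy=s,interpolation=cv2.INTER_CUBIC))
E
python3 - <<'E'
from h import *
np.set_printoptions(precision=1,suppress=True)
t=cv2.imread("pics/top0.png")[:,:,::-1];s=cv2.imread("pics/side0.png")[:,:,::-1]
crop(t,130,175,270,320,5,"pics/tc.png")
crop(t,345,120,525,270,4,"pics/ts.png")
crop(s,300,250,530,420,3,"pics/ss.png")
crop(s,210,130,340,245,6,"pics/sc.png")
for n in("side","top"): print(n,ray(n,(320,240)),proj(n,[[0,0,0],[129,-534,231]]))
print(two((387,345),(447,230)),two((363,310),(401,230)))
print(onz("top",(447,229),55),onz("top",(401,230),55))
E
```

```text
side (array([ 197.7, -703.9,  576.8]), array([ 0.4,  0.7, -0.5])) [[ -4.8 375.3]
 [ 94.2 615.5]]
top (array([ 136.2,   78.5, 1192.1]), array([ 0.4, -0.1, -0.9])) [[378.8 533.4]
 [685.7 386.5]]
(array([ 544.4, -266.1,   43.4]), np.float64(0.21320103711756966)) (array([ 564.6, -172.9,   34.5]), np.float64(2.9987489364660864))
[ 542.4 -263.2   55. ] [ 558.6 -168.9   55. ]
```

View pics/tc.png

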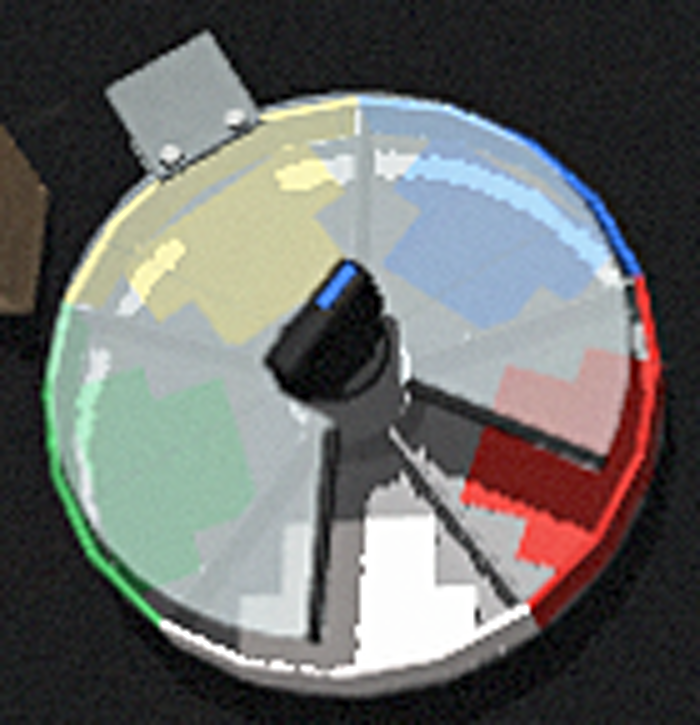

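View pics/ts.png

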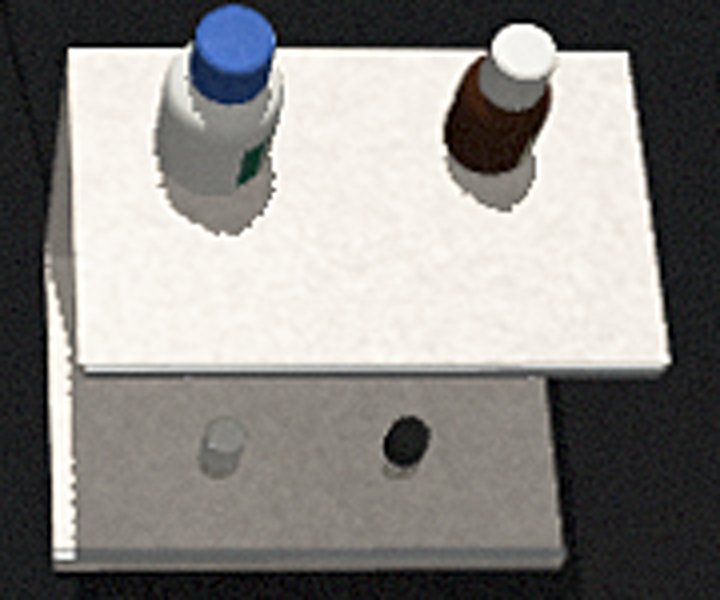

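View pics/ss.png

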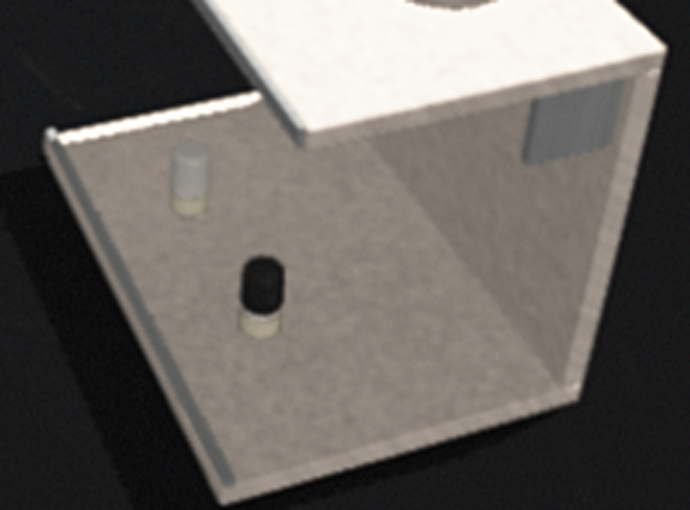

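View pics/sc.png

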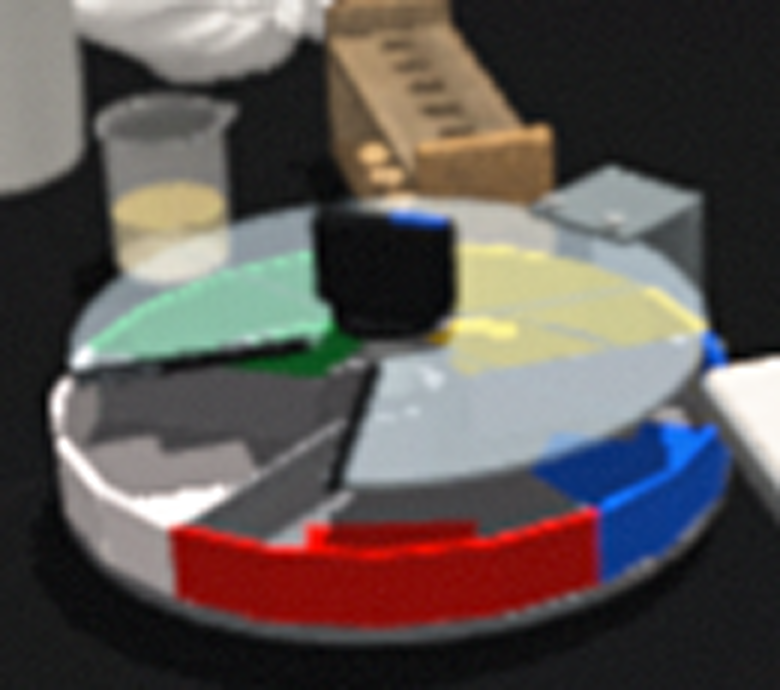

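Run:
```python
from h import *
np.set_printoptions(precision=1,suppress=True)
T=lambda x,y,z: onz("top",(130+x/5-.4,175+y/5-.4),z)
S=lambda x,y:(210+x/6-.4,130+y/6-.4)
a=[T(333,425,77),T(316,640,77)];b=[T(415,385,77),T(605,463,77)]
print(a,b)
da=a[1]-a[0];db=b[1]-b[0]
aa,ab=[np.degrees(np.arctan2(d[1],d[0])) for d in(da,db)];print(aa,ab)
M=np.c_[da[:2],-db[:2]];s=np.linalg.solve(M,(b[0]-a[0])[:2]);c=a[0]+s[0]*da;print("axis",c)
print("rim",[T(*p,52) for p in((360,97),(640,275),(160,622),(530,608),(66,302))])
# circle fit to rim points
P=np.array([T(*p,52)[:2] for p in((360,97),(640,275),(160,622),(530,608),(66,302))])
A=np.c_[2*P,np.ones(len(P))];x=np.linalg.lstsq(A,(P**2).sum(1),rcond=None)[0];print("circ",x[:2],np.sqrt(x[2]+x[0]**2+x[1]**2))
for p in P: print(np.degrees(np.arctan2(*(p-x[:2])[::-1])))
print("line",T(352,265,120),T(320,305,120),"knobtop",T(322,330,120))
print("bracket",T(165,180,77),T(260,122,77),T(107,93,77),T(207,32,77))
# stand
Z=lambda x,y,z: onz("top",(345+x/4-.4,120+y/4-.4),z)
print("upper",[Z(*p,212) for p in((68,47),(630,52),(670,362),(83,368))])
print("base",[Z(*p,17) for p in((55,550),(563,550))])
print("caps",Z(407,442,54),Z(226,435,54))
```

```text
[array([567.3, 249. ,  77. ]), array([481. , 266.2,  77. ])] [array([577.8, 214.7,  77. ]), array([530.9, 145.2,  77. ])]
168.72116558210578 -124.03211158902987
axis [597.  243.1  77. ]
rim [array([721.1, 224.3,  52. ]), array([617.6, 120.2,  52. ]), array([507.9, 331. ,  52. ]), array([485.6, 185.1,  52. ]), array([652. , 356.1,  52. ])]
circ [597.  243.4] 125.308699478666
-8.76056180181986
-80.50919945695793
135.50587743337073
-152.39145111581823
63.98448189609057
line [614.9 227.3 120. ] [600.6 241.6 120. ] knobtop [590.2 242.  120. ]
bracket [686.7 304.8  77. ] [705.1 263.3  77. ] [731.1 325.1  77. ] [751.  280.9  77. ]
upper [array([ 711.2, -110.1,  212. ]), array([ 658.8, -375.4,  212. ]), array([ 499.1, -343.6,  212. ]), array([547.2, -80.4, 212. ])]
base [array([530.6, -75. ,  17. ]), array([ 478.5, -337.8,   17. ])]
caps [ 540.6 -261.5   54. ] [ 562.5 -170.2   54. ]
```

Measured:
- Carousel axis at (597, 243), with a rim radius of 125.3 mm (expected 125).
- Window at 202.4°. The bracket at 22.4° agrees.
- Blue bin at −44.6°, so the tray is at about +113° (1.97 rad).
- Knob bar along −45°, so it starts with tool y at 45°.
- Black vial at about (543, −262) and white at about (562, −171). Stand x is at −11.2°.

Next I move toward the knob.

{"api": "apply_moves", "payload": {"motion": [{"grip":1,"slide":[0.6,1,0],"dr":[0,0,0.8]},{"grip":1,"slide":[0.6,1,0],"dr":[0,0,0.8]},{"grip":1,"slide":[0.6,1,0],"dr":[0,0,0.8]},{"grip":1,"slide":[0.6,1,0],"dr":[0,0,0.8]},{"grip":1,"slide":[0.6,1,0],"dr":[0,0,0.8]}]}}

```text
time: 0.52
tcp_pos: [204.4, -408.0, 230.8]
orientation: [-3.005, -0.912, 0.0]
force: [0.2, 0.2, -0.0]
finger_gap: 85.3
```

{"api": "apply_moves", "payload": {"motion": [{"grip":1,"slide":[0.6,1,0],"dr":[0,0,0.8]},{"grip":1,"slide":[0.6,1,0],"dr":[0,0,0.8]},{"grip":1,"slide":[0.6,1,0],"dr":[0,0,0.8]},{"grip":1,"slide":[0.6,1,0],"dr":[0,0,0.8]},{"grip":1,"slide":[0.6,1,0],"dr":[0,0,0.8]}]}}

```text
time: 0.93
tcp_pos: [279.2, -283.1, 230.9]
orientation: [-2.802, -1.42, 0.001]
force: [0.1, -0.3, 0.9]
finger_gap: 85.5
```

{"api": "apply_moves", "payload": {"motion": [{"grip":1,"slide":[0.6,1,0],"dr":[0,0,0.8]},{"grip":1,"slide":[0.6,1,0],"dr":[0,0,0.8]},{"grip":1,"slide":[0.6,1,0],"dr":[0,0,0.8]},{"grip":1,"slide":[0.6,1,0],"dr":[0,0,0.8]},{"grip":1,"slide":[0.6,1,0],"dr":[0,0,0.8]}]}}

```text
time: 1.35
tcp_pos: [354.1, -158.2, 231.0]
orientation: [-2.513, -1.885, 0.001]
force: [0.8, -0.6, -0.2]
finger_gap: 85.6
```

{"api": "apply_moves", "payload": {"motion": [{"grip":1,"slide":[0.6,1,0],"dr":[0,0,0.8]},{"grip":1,"slide":[0.6,1,0],"dr":[0,0,0.8]},{"grip":1,"slide":[0.6,1,0],"dr":[0,0,0.8]},{"grip":1,"slide":[0.6,1,0],"dr":[0,0,0.8]},{"grip":1,"slide":[0.6,1,0],"dr":[0,0,0.8]}]}}

```text
time: 1.77
tcp_pos: [429.2, -33.4, 231.0]
orientation: [-2.147, -2.293, 0.001]
force: [0.4, -0.0, -0.3]
finger_gap: 85.6
```

{"api": "apply_moves", "payload": {"motion": [{"grip":1,"slide":[0.6,1,0],"dr":[0,0,0.8]},{"grip":1,"slide":[0.6,1,0],"dr":[0,0,0.8]},{"grip":1,"slide":[0.6,1,0],"dr":[0,0,0.8]},{"grip":1,"slide":[0.6,1,0],"dr":[0,0,0.8]},{"grip":1,"slide":[0.6,1,0],"dr":[0,0,0.8]}]}}

```text
time: 2.18
tcp_pos: [504.3, 91.3, 230.8]
orientation: [-1.717, -2.63, 0.001]
force: [0.2, 0.1, -0.6]
finger_gap: 85.3
```

{"api": "apply_moves", "payload": {"motion": [{"grip":1,"slide":[0.6,1,0],"dr":[0,0,0.8]},{"grip":1,"slide":[0.6,1,0],"dr":[0,0,0.8]},{"grip":1,"slide":[0.6,1,0],"dr":[0,0,0.8]},{"grip":1,"slide":[0.6,1,0],"dr":[0,0,0.8]},{"grip":1,"slide":[0.6,1,0],"dr":[0,0,0.8]}]}}

```text
time: 2.6
tcp_pos: [579.5, 216.1, 230.4]
orientation: [-1.234, -2.888, 0.002]
force: [0.3, -0.5, 0.3]
finger_gap: 85.4
```

{"api": "apply_moves", "payload": {"motion": [{"grip":1,"slide":[0.36,0.55,0],"dr":[0,0,0.3]},{"grip":1,"slide":[0.36,0.55,0],"dr":[0,0,0]},{"grip":1,"slide":[0,0,-0.7],"dr":[0,0,0]},{"grip":1,"slide":[0,0,-0.7],"dr":[0,0,0]},{"grip":1,"slide":[0,0,0],"dr":[0,0,0]}]}}

```text
time: 3.02
tcp_pos: [595.0, 241.5, 191.5]
orientation: [-1.197, -2.899, 0.01]
force: [-0.3, -0.1, -0.6]
finger_gap: 85.2
```

Run:
```python
from h import *
o=r.observe();print(o['joint_pos'].round(3),o['tcp_pos'],o['orientation'])
crop(r.get_image("top"),120,130,320,320,4,"pics/t1.png");crop(r.get_image("side"),200,60,360,245,3.2,"pics/s1.png")
```

```text
[ 0.035  0.647 -0.78   1.263  0.443  1.411  0.075] [595.03216969 241.52691065 191.52418167] [-1.1969551  -2.8987864   0.01042249]
```

View pics/t1.png

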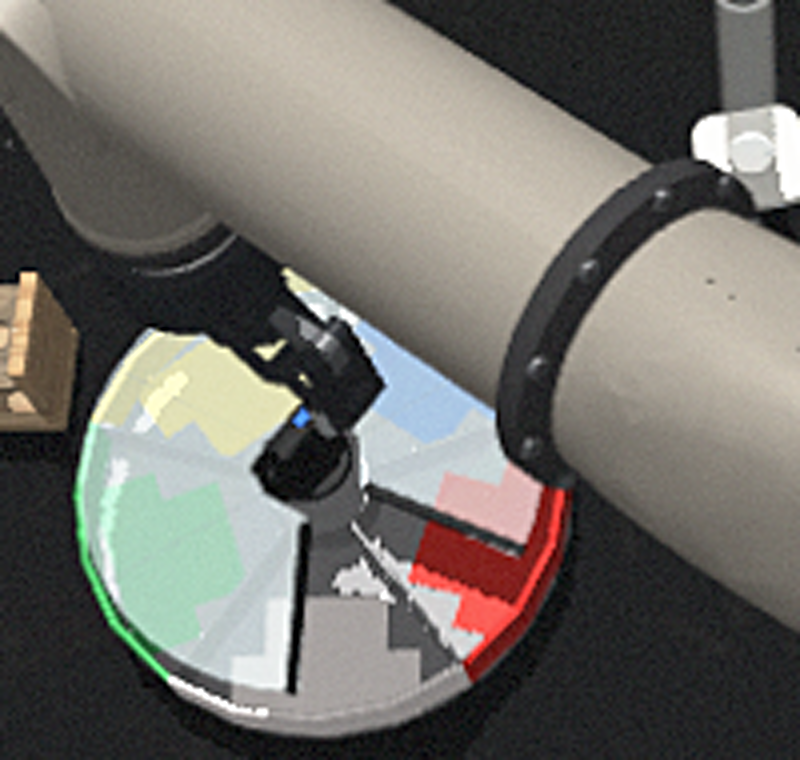

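View pics/s1.png

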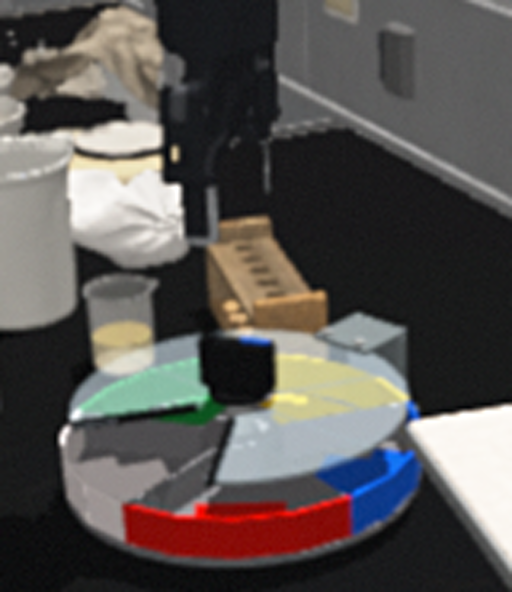

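The arm is above the knob and everything looks consistent. The top view shows the fingers straddling along the bar direction, with the knob at (302,455) in the crop. I'll settle, then descend.

{"api": "apply_moves", "payload": {"motion": [{"grip":1,"slide":[0,0,0],"dr":[0,0,0]},{"grip":1,"slide":[0,0,-0.6],"dr":[0,0,0]},{"grip":1,"slide":[0,0,-0.6],"dr":[0,0,0]},{"grip":1,"slide":[0,0,0],"dr":[0,0,0]},{"grip":1,"slide":[0,0,0],"dr":[0,0,0]}]}}

```text
time: 3.53
tcp_pos: [597.2, 242.4, 166.8]
orientation: [1.201, 2.903, -0.0]
force: [0.8, 0.7, 0.3]
finger_gap: 85.3
```

{"api": "apply_moves", "payload": {"motion": [{"grip":1,"slide":[0,0.03,-0.8],"dr":[0,0,0]},{"grip":1,"slide":[0,0,-0.8],"dr":[0,0,0]},{"grip":1,"slide":[0,0,-0.5],"dr":[0,0,0]},{"grip":1,"slide":[0,0,0],"dr":[0,0,0]},{"grip":1,"slide":[0,0,0],"dr":[0,0,0]}]}}

```text
time: 3.95
tcp_pos: [597.3, 243.5, 114.2]
orientation: [1.201, 2.903, 0.0]
force: [0.7, -0.2, -1.1]
finger_gap: 85.6
```

{"api": "apply_moves", "payload": {"motion": [{"grip":1,"slide":[0,0,-0.4],"dr":[0,0,0]},{"grip":1,"slide":[0,0,-0.4],"dr":[0,0,0]},{"grip":0.5,"slide":[0,0,0],"dr":[0,0,0]},{"grip":0.4,"slide":[0,0,0],"dr":[0,0,0]},{"grip":0.4,"slide":[0,0,0],"dr":[0,0,0]}]}}

```text
time: 4.37
tcp_pos: [597.2, 243.7, 93.9]
orientation: [1.2, 2.903, 0.0]
force: [-0.0, 0.6, 0.2]
finger_gap: 52.0
```

{"api": "apply_moves", "payload": {"motion": [{"grip":0,"slide":[0,0,0],"dr":[0,0,0]},{"grip":0,"slide":[0,0,0],"dr":[0,0,0]},{"grip":0,"slide":[0,0,0],"dr":[0,0,0]},{"grip":0,"slide":[0,0,0],"dr":[0,0,0]},{"grip":0,"slide":[0,0,0],"dr":[0,0,0]}]}}

```text
time: 4.78
tcp_pos: [597.0, 243.5, 94.5]
orientation: [1.2, 2.903, -0.0]
force: [-1.6, -1.0, 3.1]
finger_gap: 14.6
```

Run:
```python
from h import *
o=r.observe();print(o['joint_pos'].round(3),o['force'],o['torque'],o['finger_gap'])
crop(r.get_image("top"),120,130,320,320,4,"pics/t2.png");crop(r.get_image("side"),200,60,360,245,3.2,"pics/s2.png")
```

```text
[ 0.033  0.721 -0.746  1.396  0.499  1.217  0.025] [-1.56840342 -1.0098116   3.05232035] [-0.24806878  0.25955454 -0.01869562] 14.63715886040588
```

View pics/s2.png

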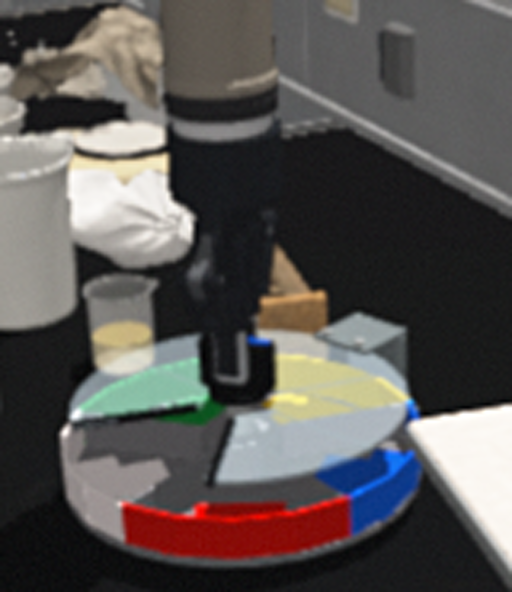

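The knob is gripped (gap about 15 mm against a 16 mm bar, forces low). The side view shows the finger on the bar at (230,360). Now I turn it clockwise.

{"api": "apply_moves", "payload": {"motion": [{"grip":0,"slide":[0,0,0],"dr":[0,0,-0.4]},{"grip":0,"slide":[0,0,0],"dr":[0,0,-0.6]},{"grip":0,"slide":[0,0,0],"dr":[0,0,-0.8]},{"grip":0,"slide":[0,0,0],"dr":[0,0,-0.8]},{"grip":0,"slide":[0,0,0],"dr":[0,0,-0.8]}]}}

```text
time: 5.3
tcp_pos: [597.0, 243.5, 94.4]
orientation: [1.621, 2.691, -0.0]
force: [-0.9, -1.2, 4.3]
finger_gap: 15.0
```

Run:
```python
from h import *
o=r.observe();print(o['joint_pos'].round(3),o['force'],o['torque'],o['finger_gap'],o['tcp_pos'])
```

```text
[-0.002  0.701 -0.681  1.398  0.451  1.2   -0.243] [-0.87242424 -1.17311319  4.33443285] [-0.32986877  0.41399536  0.04506388] 14.961459972283057 [597.00696216 243.54020412  94.4175831 ]
```

Done −17 of 113°, and it is going smoothly.

{"api": "apply_moves", "payload": {"motion": [{"grip":0,"slide":[0,0,0],"dr":[0,0,-0.9]},{"grip":0,"slide":[0,0,0],"dr":[0,0,-0.9]},{"grip":0,"slide":[0,0,0],"dr":[0,0,-0.9]},{"grip":0,"slide":[0,0,0],"dr":[0,0,-0.9]},{"grip":0,"slide":[0,0,0],"dr":[0,0,-0.9]}]}}

```text
time: 5.72
tcp_pos: [597.0, 243.5, 94.5]
orientation: [2.115, 2.323, -0.0]
force: [-1.7, -0.9, 4.5]
finger_gap: 15.0
```

{"api": "apply_moves", "payload": {"motion": [{"grip":0,"slide":[0,0,0],"dr":[0,0,-0.9]},{"grip":0,"slide":[0,0,0],"dr":[0,0,-0.9]},{"grip":0,"slide":[0,0,0],"dr":[0,0,-0.9]},{"grip":0,"slide":[0,0,0],"dr":[0,0,-0.9]},{"grip":0,"slide":[0,0,0],"dr":[0,0,-0.9]}]}}

```text
time: 6.13
tcp_pos: [597.0, 243.5, 94.4]
orientation: [2.527, 1.865, 0.0]
force: [-1.8, -2.3, 3.7]
finger_gap: 15.0
```

{"api": "apply_moves", "payload": {"motion": [{"grip":0,"slide":[0,0,0],"dr":[0,0,-0.9]},{"grip":0,"slide":[0,0,0],"dr":[0,0,-0.9]},{"grip":0,"slide":[0,0,0],"dr":[0,0,-0.9]},{"grip":0,"slide":[0,0,0],"dr":[0,0,-0.9]},{"grip":0,"slide":[0,0,0],"dr":[0,0,-0.9]}]}}

```text
time: 6.55
tcp_pos: [597.0, 243.5, 94.4]
orientation: [2.843, 1.337, 0.0]
force: [-2.1, -1.1, 4.3]
finger_gap: 14.7
```

Run:
```python
from h import *
o=r.observe();print(o['joint_pos'].round(3),o['force'],o['torque'],o['finger_gap'],o['tcp_pos'])
v=o['orientation'];print(2*np.degrees(np.arctan2(v[1],v[0]))-90)
crop(r.get_image("top"),120,130,320,320,4,"pics/t3.png");crop(r.get_image("side"),200,60,360,245,3.2,"pics/s3.png")
```

```text
[-0.152  0.64  -0.418  1.405  0.269  1.153 -1.297] [-2.07764516 -1.08055886  4.33404722] [-0.26988796  0.35212269  0.06136078] 14.683148904617424 [596.99566485 243.51909111  94.41221194]
-39.634211932635566
```

View pics/t3.png

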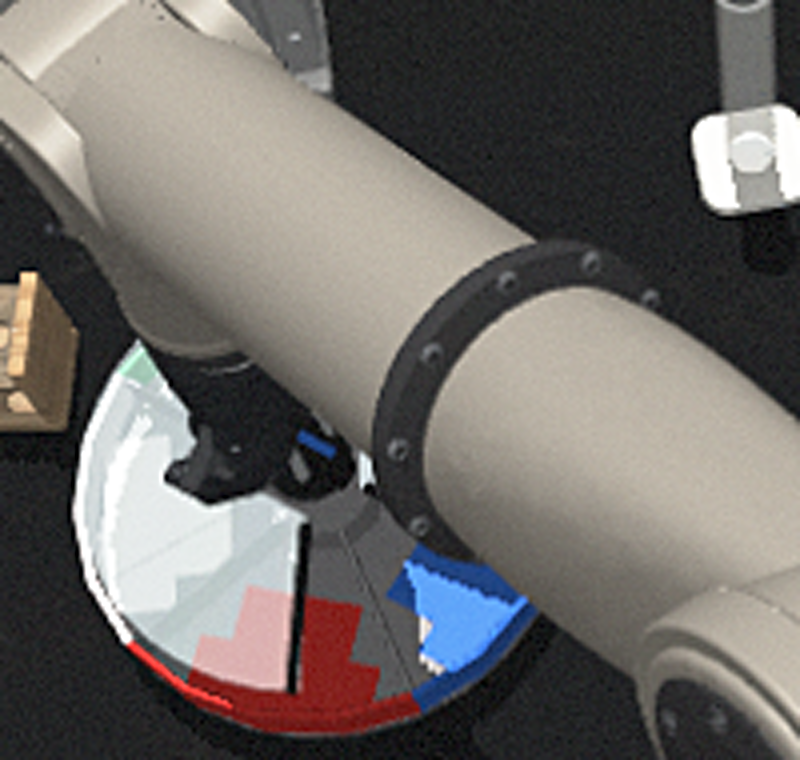

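View pics/s3.png

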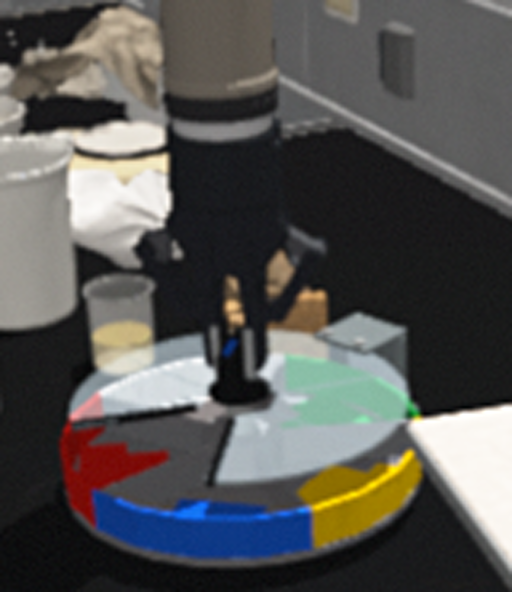

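The tray follows the gripper: blue is now at (480,610) in the top crop. About 28° remain.

{"api": "apply_moves", "payload": {"motion": [{"grip":0,"slide":[0,0,0],"dr":[0,0,-0.9]},{"grip":0,"slide":[0,0,0],"dr":[0,0,-0.9]},{"grip":0,"slide":[0,0,0],"dr":[0,0,-0.9]},{"grip":0,"slide":[0,0,0],"dr":[0,0,-0.9]},{"grip":0,"slide":[0,0,0],"dr":[0,0,-0.8]}]}}

```text
time: 7.07
tcp_pos: [597.0, 243.5, 94.4]
orientation: [3.045, 0.773, 0.0]
force: [-2.6, -1.3, 6.0]
finger_gap: 15.0
```

{"api": "apply_moves", "payload": {"motion": [{"grip":0,"slide":[0,0,0],"dr":[0,0,-0.7]},{"grip":0,"slide":[0,0,0],"dr":[0,0,-0.5]},{"grip":0,"slide":[0,0,0],"dr":[0,0,0]},{"grip":0,"slide":[0,0,0],"dr":[0,0,0]},{"grip":0,"slide":[0,0,0],"dr":[0,0,0]}]}}

```text
time: 7.48
tcp_pos: [597.0, 243.5, 94.4]
orientation: [3.08, 0.618, 0.0]
force: [-2.9, -1.7, 5.3]
finger_gap: 14.9
```

Run:
```python
from h import *
o=r.observe();print(o['joint_pos'].round(3),o['force'],o['torque'],o['finger_gap'],o['tcp_pos'])
v=o['orientation'];print(2*np.degrees(np.arctan2(v[1],v[0]))-90)
crop(r.get_image("top"),120,130,320,320,4,"pics/t4.png");crop(r.get_image("side"),200,60,360,245,3.2,"pics/s4.png")
```

```text
[-0.218  0.623 -0.309  1.408  0.197  1.141 -1.73 ] [-2.92578172 -1.68839436  5.32023605] [-0.31149118  0.54532339 -0.04809143] 14.908359654920625 [596.9956669  243.49335026  94.41798979]
-67.30119614106846
```

View pics/t4.png

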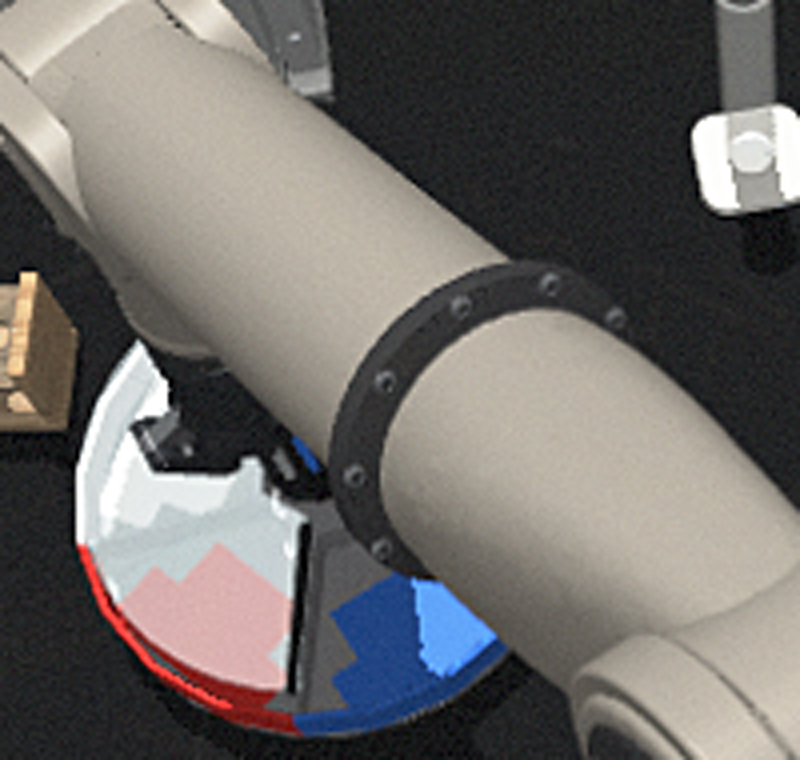

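View pics/s4.png

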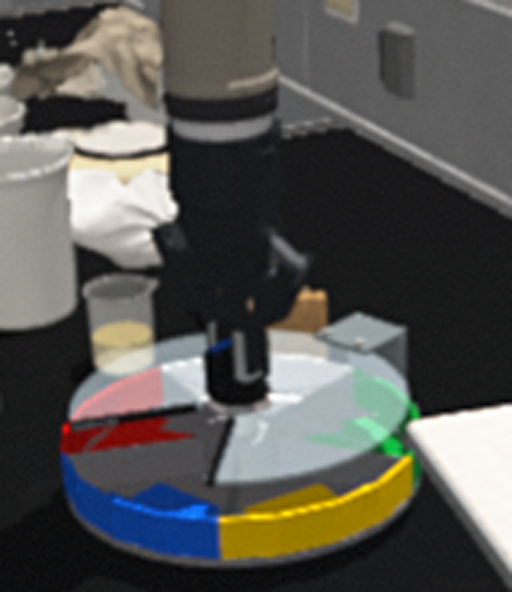

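Run:
```python
from h import *
c=np.array([597,243.3])
for p in (onz("top",(120+297/4,130+712/4),52),onz("side",(200+220/3.2,60+515/3.2),52),onz("side",(200+62/3.2,60+452/3.2),52)):
    d=p[:2]-c;print(p,np.linalg.norm(d),np.degrees(np.arctan2(d[1],d[0]))%360)
```

```text
[477.30772506 268.92136561  52.        ] 122.40381961216626 167.9175911581798
[535.61789973 137.70922571  52.        ] 122.13588271832919 239.82967767074123
[476.2284086  270.39866189  52.        ] 123.7744511786359 167.35346328024193
```

The tray is squared: blue bin centre at 203.7° against the window at 202.4°, about 0.02 rad off. I'll release and rise while refining the vial position from the first pictures.

{"api": "apply_moves", "payload": {"motion": [{"grip":0.6,"slide":[0,0,0],"dr":[0,0,0]},{"grip":0.6,"slide":[0,0,0],"dr":[0,0,0]},{"grip":0.6,"slide":[0,0,0],"dr":[0,0,0]},{"grip":0.6,"slide":[0,0,0.4],"dr":[0,0,0]},{"grip":0.6,"slide":[0,0,0.8],"dr":[0,0,0]}]}}

```text
time: 8.0
tcp_pos: [595.0, 242.6, 121.2]
orientation: [3.079, 0.616, -0.01]
force: [-1.0, 0.3, 0.4]
finger_gap: 51.1
```

Run:
```python
from h import *
np.set_printoptions(precision=1,suppress=True)
t=cv2.imread("pics/top0.png");s=cv2.imread("pics/side0.png")
def blob(im,x0,y0,x1,y1,lo,hi):
    m=cv2.inRange(im[y0:y1,x0:x1],lo,hi); n,l,st,ce=cv2.connectedComponentsWithStats(m)
    k=1+np.argmax(st[1:,4]);print(st[k]);return ce[k]+[x0,y0],(st[k][:4]+[x0,y0,0,0])
bt,rt=blob(t,430,215,465,245,(0,0,0),(60,60,60));bs,rs=blob(s,370,330,405,365,(0,0,0),(60,60,60))
print(bt,bs,two(bs,bt))
print(onz("top",bt,46))
for q in ((543,-262),(545,-264)): print(proj("top",[[*q,12],[*q,55]]),proj("side",[[*q,12],[*q,55]]))
# side: bottom of vial ~ crop (262,335)/3 ; axis
for (x,y,z) in ((262,258,55),(262,325,12)): print(onz("side",(300+x/3,250+y/3),z))
# white triangulate
print(two((300+189/3,250+178/3),(345+223/4,120+449/4)))
o=r.observe();print(o['tcp_pos'],o['finger_gap'],o['force'])
```

```text
[ 11   9  11  13 106]
[ 10   6  15  19 225]
[446.1 230. ] [387.1 344.8] (array([ 545.5, -264.8,   42. ]), np.float64(0.714349421033499))
[ 543.7 -263.4   46. ]
[[442.5 236.5]
 [446.4 228.8]] [[383.2 358.9]
 [385.  337.9]]
[[443.1 235.4]
 [447.  227.8]] [[385.1 359.2]
 [386.9 338.2]]
[ 548.2 -260.4   55. ]
[ 549.  -264.1   12. ]
(array([ 562.5, -172. ,   34.6]), np.float64(2.218344640441398))
[595.  242.6 121.2] 51.11266370188013 [-1.   0.3  0.4]
```

{"api": "apply_moves", "payload": {"motion": [{"grip":0.6,"slide":[0,0,1],"dr":[0,0,0]},{"grip":0.6,"slide":[0,0,1],"dr":[0,0,0]},{"grip":0.6,"slide":[-0.8,-0.9,0],"dr":[0,0,-0.9]},{"grip":0.6,"slide":[-0.8,-0.9,0],"dr":[0,0,-0.9]},{"grip":0.6,"slide":[-0.8,-0.9,0],"dr":[0,0,-0.9]}]}}

```text
time: 8.42
tcp_pos: [537.0, 176.2, 175.0]
orientation: [-3.131, -0.245, -0.004]
force: [0.9, -1.0, 0.5]
finger_gap: 51.2
```

{"api": "apply_moves", "payload": {"motion": [{"grip":0.6,"slide":[-0.6,-0.95,0],"dr":[0,0,-0.8]},{"grip":0.6,"slide":[-0.6,-0.95,0],"dr":[0,0,-0.8]},{"grip":0.6,"slide":[-0.6,-0.95,0],"dr":[0,0,-0.8]},{"grip":0.6,"slide":[-0.6,-0.95,0],"dr":[0,0,-0.8]},{"grip":0.6,"slide":[-0.6,-0.95,0],"dr":[0,0,-0.9]}]}}

```text
time: 8.83
tcp_pos: [461.6, 56.5, 174.6]
orientation: [-3.125, 0.317, -0.003]
force: [1.0, 0.4, 0.3]
finger_gap: 51.2
```

{"api": "apply_moves", "payload": {"motion": [{"grip":0.6,"slide":[0,-1,0],"dr":[-0.155,-0.785,0]},{"grip":0.6,"slide":[0,-1,0],"dr":[-0.155,-0.785,0]},{"grip":0.6,"slide":[0,-1,0],"dr":[-0.155,-0.785,0]},{"grip":0.6,"slide":[0,-1,0],"dr":[-0.155,-0.785,0]},{"grip":0.6,"slide":[0,-1,0],"dr":[-0.155,-0.785,0]}]}}

```text
time: 9.25
tcp_pos: [462.6, -68.6, 175.2]
orientation: [3.044, -0.303, 0.546]
force: [-0.9, -0.5, -0.1]
finger_gap: 51.3
```

```bash
cat >> h.py <<'E'
def st():
    o=r.observe();R=cv2.Rodrigues(o['orientation'])[0]
    print('t',o['time'],'q',o['joint_pos'].round(2),'tcp',o['tcp_pos'].round(1),'grasp',(o['tcp_pos']-19*R[:,2]).round(1),'z',R[:,2].round(3),'y',R[:,1].round(3),'F',o['force'].round(1),'gap',round(o['finger_gap'],1))
    return o,R
E
python3 - <<'E'
from h import *
st()
E
```

```text
t 9.25 q [ 0.16 -0.05 -0.08  2.13  0.06  0.71 -1.72] tcp [462.6 -68.6 175.2] grasp [456.1 -67.4 193.1] z [ 0.341 -0.067 -0.938] y [-0.197 -0.98  -0.001] F [-0.9 -0.5 -0.1] gap 51.3
```

{"api": "apply_moves", "payload": {"motion": [{"grip":0.6,"slide":[0,-0.9,0],"dr":[-0.155,-0.785,0]},{"grip":0.6,"slide":[0,-0.9,0],"dr":[-0.155,-0.785,0]},{"grip":0.6,"slide":[0,-0.9,0],"dr":[-0.155,-0.785,0]},{"grip":0.6,"slide":[0,-0.9,0],"dr":[-0.155,-0.785,0]},{"grip":0.6,"slide":[0,-0.9,0],"dr":[-0.155,-0.785,0]}]}}

```text
time: 9.67
tcp_pos: [462.1, -168.2, 174.4]
orientation: [2.902, -0.288, 1.005]
force: [0.7, 0.6, 0.9]
finger_gap: 51.5
```

Run:
```python
from h import *
st()
```

```text
t 9.6667 q [ 0.12 -0.14  0.28  2.37 -0.37  0.27 -1.04] tcp [ 462.1 -168.2  174.4] grasp [ 450.6 -166.   189.4] z [ 0.607 -0.114 -0.786] y [-0.194 -0.981 -0.007] F [0.7 0.6 0.9] gap 51.5
```

{"api": "apply_moves", "payload": {"motion": [{"grip":0.6,"slide":[0.1,-0.9,-0.2],"dr":[0,0,0]},{"grip":0.6,"slide":[0.1,-0.9,-0.3],"dr":[0,0,0]},{"grip":0.6,"slide":[0.1,-0.9,-0.4],"dr":[0,0,0]},{"grip":0.6,"slide":[0,0,0],"dr":[0,0,0]},{"grip":0.6,"slide":[0,0,0],"dr":[0,0,0]}]}}

```text
time: 10.08
tcp_pos: [469.1, -219.1, 155.8]
orientation: [2.912, -0.288, 0.997]
force: [0.2, 0.0, -0.6]
finger_gap: 51.3
```

Run:
```python
from h import *
o,R=st()
g=np.array([545,-263.5,42]); zt=R[:,2]; print("to grasp tcp",(g+19*zt-o['tcp_pos'])/25)
d=o['tcp_pos']-19*zt-g; print("lateral",d@R[:,1],d@R[:,0],"axial",d@zt)
crop(r.get_image("top"),300,120,525,300,3.4,"pics/t5.png");crop(r.get_image("side"),250,130,530,420,2,"pics/s5.png")
```

```text
t 10.0833 q [-0.02 -0.03  0.59  2.33 -0.79  0.31 -0.5 ] tcp [ 469.1 -219.1  155.8] grasp [ 457.6 -217.1  170.8] z [ 0.603 -0.107 -0.791] y [-0.192 -0.981 -0.013] F [ 0.2  0.  -0.6] gap 51.3
to grasp tcp [ 3.49437813 -1.8558615  -5.15179675]
lateral -30.423825054462252 3.7486953162017578 axial -159.4765876533866
```

View pics/t5.png

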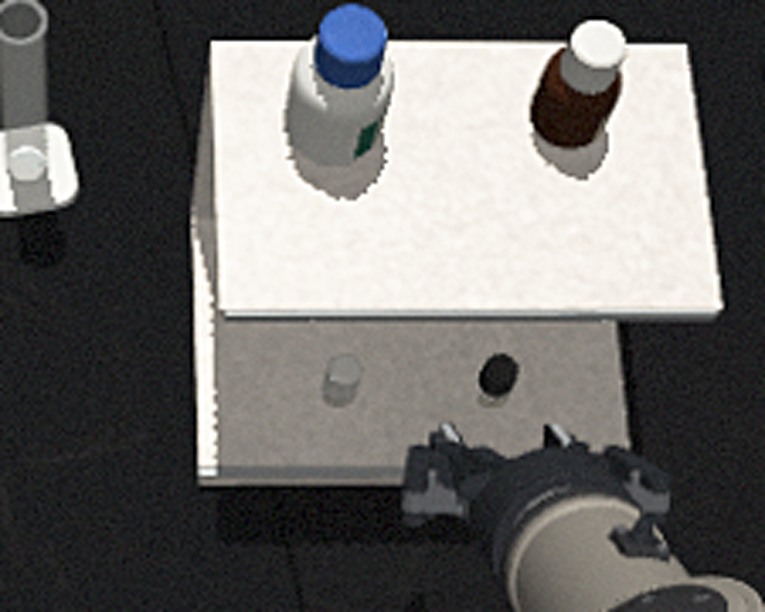

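View pics/s5.png

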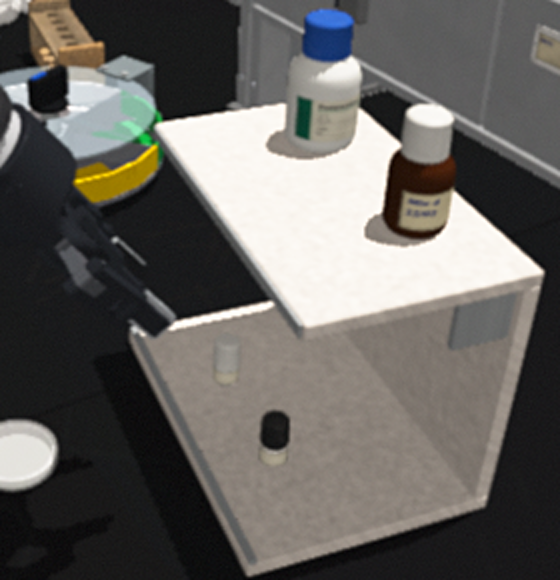

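Lateral −30 mm is still to be made up: the tool lagged because a joint limit was near. The top view shows the fingers at (450,435) and (555,435) in the crop, with the cap at (498,375), and the vials are untouched. I'll line up.

{"api": "apply_moves", "payload": {"motion": [{"grip":0.6,"slide":[0.04,-0.42,-0.24],"dr":[0,0,0]},{"grip":0.6,"slide":[0.04,-0.42,-0.24],"dr":[0,0,0]},{"grip":0.6,"slide":[0.04,-0.42,-0.24],"dr":[0,0,0]},{"grip":0.6,"slide":[0,0,0],"dr":[0,0,0]},{"grip":0.6,"slide":[0,0,0],"dr":[0,0,0]}]}}

```text
time: 10.6
tcp_pos: [471.9, -249.6, 137.4]
orientation: [2.913, -0.286, 0.996]
force: [-0.4, -0.3, 0.4]
finger_gap: 50.9
```

```bash
cat >> h.py <<'E'
def tog(g=(545,-263.5,42)):
    o,R=st();g=np.array(g);zt=R[:,2]
    print("to grasp units",((g+19*zt-o['tcp_pos'])/25).round(2))
    d=o['tcp_pos']-19*zt-g; print("lateral y",d@R[:,1],"x",d@R[:,0],"axial",d@zt)
E
python3 - <<'E'
from h import *
tog()
E
```

```text
t 10.6 q [ 0.02  0.07  0.65  2.31 -1.09  0.38 -0.15] tcp [ 471.9 -249.6  137.4] grasp [ 460.5 -247.6  152.5] z [ 0.602 -0.106 -0.791] y [-0.19  -0.982 -0.013] F [-0.4 -0.3  0.4] gap 50.9
to grasp units [ 3.38 -0.64 -4.42]
lateral y -0.9742566487171813 x -0.5354163744262904 axial -139.99923859836684
```

{"api": "apply_moves", "payload": {"motion": [{"grip":0.6,"slide":[0.4,-0.075,-0.53],"dr":[0,0,0]},{"grip":0.6,"slide":[0.4,-0.075,-0.53],"dr":[0,0,0]},{"grip":0.6,"slide":[0.4,-0.075,-0.53],"dr":[0,0,0]},{"grip":0.6,"slide":[0.4,-0.075,-0.53],"dr":[0,0,0]},{"grip":0.6,"slide":[0.4,-0.075,-0.53],"dr":[0,0,0]}]}}

```text
time: 11.02
tcp_pos: [507.6, -255.7, 81.7]
orientation: [2.919, -0.275, 0.974]
force: [0.5, -1.0, -1.3]
finger_gap: 51.5
```

Run:
```python
from h import *
tog()
crop(r.get_image("top"),300,120,525,300,3.4,"pics/t6.png");crop(r.get_image("side"),300,250,530,420,3,"pics/s6.png")
```

```text
t 11.0167 q [ 0.51  0.24  0.09  2.26 -1.44  0.27  0.18] tcp [ 507.6 -255.7   81.7] grasp [ 496.4 -253.8   96.9] z [ 0.59  -0.105 -0.8  ] y [-0.184 -0.983 -0.007] F [ 0.5 -1.  -1.3] gap 51.5
to grasp units [ 1.94 -0.39 -2.2 ]
lateral y -1.0108315847696778 x -6.730105539912489 axial -73.6872116284286
```

View pics/t6.png

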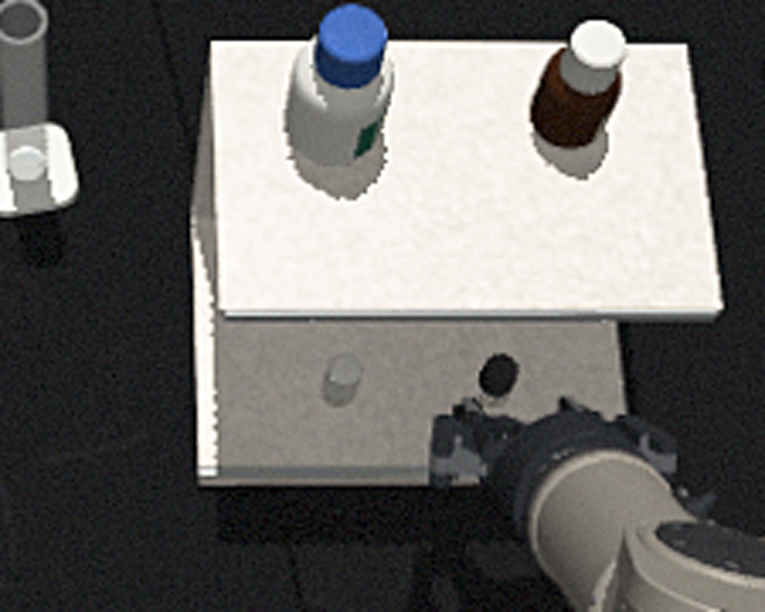

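View pics/s6.png

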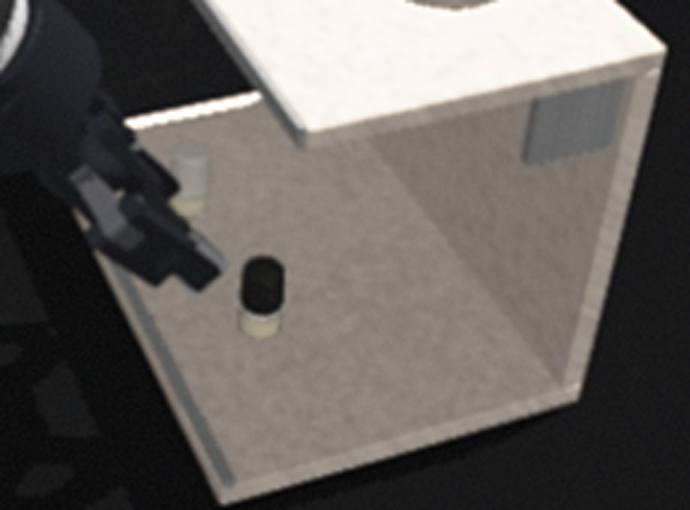

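Joint 5 is at its limit because the lean azimuth (−11°) doesn't match the arm azimuth (−25°). The vials are untouched and the fingers are short of the cap. I'll yaw the tool to line up with the arm before going on.

{"api": "apply_moves", "payload": {"motion": [{"grip":0.6,"slide":[-0.1,0,0.2],"dr":[0,0,-0.5]},{"grip":0.6,"slide":[0,0,0],"dr":[0,0,-0.5]},{"grip":0.6,"slide":[0,0,0],"dr":[0,0,-0.5]},{"grip":0.6,"slide":[0,0,0],"dr":[0,0,0]}]}}

```text
time: 11.45
tcp_pos: [506.1, -255.8, 90.7]
orientation: [2.864, -0.447, 0.953]
force: [0.9, 0.6, 0.2]
finger_gap: 51.0
```

Run:
```python
from h import *
tog()
```

```text
t 11.45 q [ 0.26  0.21  0.3   2.28 -1.44  0.2   0.02] tcp [ 506.1 -255.8   90.7] grasp [ 495.3 -252.4  105.9] z [ 0.572 -0.176 -0.801] y [-0.302 -0.953 -0.007] F [0.9 0.6 0.2] gap 51.0
to grasp units [ 1.99 -0.44 -2.56]
lateral y 4.053765949784756 x -2.4107453126544423 axial -81.59763244750192
```

The arm solver has put both j5 and j6 at their limits. I'll identify the kinematics from the logged (q, pose) pairs and look for an orientation with joint margin.

```bash
cat > kin.py <<'E'
import numpy as np, itertools
from scipy.spatial.transform import Rotation as Ro
from scipy.optimize import least_squares
D=[([1.29230744,0.31173323,0.01399022,1.51307452,-0.0044407,1.31916589,-0.02719131],[128.876,-533.94,230.21],[-3.11727588,-.370923867,5e-4]),
([.035,.647,-.78,1.263,.443,1.411,.075],[595.03,241.53,191.52],[-1.19696,-2.89879,.01042]),
([.033,.721,-.746,1.396,.499,1.217,.025],[597,243.5,94.5],[1.2,2.903,0]),
([-.002,.701,-.681,1.398,.451,1.2,-.243],[597,243.5,94.4],[1.621,2.691,0]),
([-.152,.64,-.418,1.405,.269,1.153,-1.297],[597,243.5,94.4],[2.843,1.337,0]),
([-.218,.623,-.309,1.408,.197,1.141,-1.73],[597,243.5,94.4],[3.08,.618,0]),
([.16,-.05,-.08,2.13,.06,.71,-1.72],[462.6,-68.6,175.2],[3.044,-.303,.546]),
([.12,-.14,.28,2.37,-.37,.27,-1.04],[462.1,-168.2,174.4],[2.902,-.288,1.005]),
([-.02,-.03,.59,2.33,-.79,.31,-.5],[469.1,-219.1,155.8],[2.912,-.288,.997]),
([.02,.07,.65,2.31,-1.09,.38,-.15],[471.9,-249.6,137.4],[2.913,-.286,.996]),
([.51,.24,.09,2.26,-1.44,.27,.18],[507.6,-255.7,81.7],[2.919,-.275,.974]),
([.26,.21,.30,2.28,-1.44,.20,.02],[506.1,-255.8,90.7],[2.864,-.447,.953])]
def H(R=None,t=(0,0,0)):
    T=np.eye(4);T[:3,3]=t
    if R is not None:T[:3,:3]=R.as_matrix()
    return T
Z=lambda a:H(Ro.from_euler('z',a));Y=lambda a:H(Ro.from_euler('y',a))
def fk(q,p,s):
    d1,d3,a,d5,b,d7,a2,c1,c7=p
    return Z(s[0]*q[0]+c1)@H(t=(0,0,d1))@Y(q[1])@Z(s[1]*q[2])@H(t=(a,0,d3))@Y(q[3])@H(t=(-a2,0,0))@Z(s[2]*q[4])@H(t=(0,0,d5))@Y(q[5])@H(t=(b,0,0))@Z(s[3]*q[6])@H(t=(0,0,d7))@Z(c7)
def res(p,s):
    o=[]
    for q,t,v in D:
        T=fk(q,p,s);o+=list((T[:3,3]-t));o+=list(200*(Ro.from_matrix(T[:3,:3]).inv()*Ro.from_rotvec(v)).as_rotvec())
    return np.array(o)
if __name__=="__main__":
    best=[]
    for s in itertools.product((-1,1),repeat=4):
        for c7 in(-1.57,0,1.57,3.1):
            f=least_squares(res,[300,350,0,350,0,200,0,0,c7],args=(s,),loss='soft_l1',max_nfev=60)
            best.append((f.cost,s,f.x))
    best.sort(key=lambda b:b[0])
    for b in best[:3]:print(b[0],b[1],b[2].round(2))
    print(res(best[0][2],best[0][1]).reshape(-1,6).round(1))
    np.savez("kin.npz",p=best[0][2],s=best[0][1])
E
python3 kin.py
```

```text
54.506236647896785 (-1, -1, -1, -1) [ 2.5340e+02  4.6106e+02  7.9700e+00  4.1379e+02  1.6100e+00  3.5997e+02
  3.3800e+00 -3.0000e-02  1.5400e+00]
59.751708030402135 (-1, -1, -1, -1) [ 2.3718e+02  4.5790e+02  1.4440e+01  4.0754e+02  3.7200e+00  3.4808e+02
  1.2450e+01 -3.0000e-02 -1.4925e+02]
66.8638905720993 (-1, -1, -1, -1) [ 2.3339e+02  4.6127e+02  6.7700e+00  4.0424e+02 -2.7500e+00  3.5530e+02
  1.6320e+01 -2.0000e-02  6.1102e+02]
[[ 0.8  1.6 -1.1 -0.  -0.  -0.3]
 [ 1.1  0.5  0.4  0.1  0.  -0.4]
 [ 1.1  0.1  0.7 -0.1  0.1 -0.6]
 [ 0.5  0.7  0.3  0.   0.  -0.2]
 [-1.  -0.7 -0.5  0.1  0.1 -0.2]
 [-1.7 -1.5 -0.4  0.1  0.  -0.4]
 [ 3.5  3.1  2.2  2.5  0.1  1.8]
 [ 0.3  0.3  0.5  4.1 -0.1 -0.2]
 [-4.3 -0.2 -2.2  4.2  0.9  0.5]
 [-3.6  6.7 -4.   1.5  1.6  1.1]
 [ 4.8 -0.   1.5  3.2 -0.7  0.1]
 [ 0.3 -2.9 -0.   4.2 -0.3 -0. ]]
```

The fit is good to a few mm. Next I look for feasible grasp poses with margin.

```bash
cat >> kin.py <<'E'
LO=np.array([-2.7,-.3,-1.27,.12,-1.44,.2,-3.05]);HI=np.array([2.7,1.91,1.3,2.57,4.58,2.03,3.05])
def ik(t,R,p,s,seeds,m=.08,w=0):
    best=None
    for q0 in seeds:
        def f(q):
            T=fk(q,p,s);return np.r_[(T[:3,3]-t)/10,20*(Ro.from_matrix(T[:3,:3]).inv()*R).as_rotvec(),w*(q-q0)]
        g=least_squares(f,np.clip(q0,LO+m+.001,HI-m-.001),bounds=(LO+m,HI-m),max_nfev=80)
        if best is None or g.cost<best[0]:best=(g.cost,g.x)
    return best
def pose(g,lean,az,flip=0):
    lean,az=np.radians([lean,az]);z=np.array([np.sin(lean)*np.cos(az),np.sin(lean)*np.sin(az),-np.cos(lean)])
    y=np.array([np.sin(az),-np.cos(az),0])*(-1 if flip else 1);x=np.cross(y,z)
    return np.array(g)+19*z,Ro.from_matrix(np.c_[x,y,z])
E
cat > t.py <<'E'
from kin import *
k=np.load("kin.npz");p,s=k['p'],k['s']
rng=np.random.default_rng(0)
seeds=[rng.uniform(LO,HI) for _ in range(12)]+[np.array([.26,.21,.3,2.28,-1,.4,.02]),np.array([.4,.3,0,2.1,0,.5,-1.6])]
for lean in(35,40,44):
  for az in(-40,-25,-11):
    for fl in(0,1):
      for back in (0,100):
        t,R=pose((545,-263.5,42),lean,az,fl);t=t-back*R.as_matrix()[:,2]
        out=[ik(t,R,p,s,seeds,m) for m in(.02,.1,.2)]
        b=[o for o in out if o[0]<.05]
        print(lean,az,fl,back,[round(o[0],2) for o in out],b[-1][1].round(2) if b else '')
E
python3 t.py
```

```text
35 -40 0 0 [np.float64(0.0), np.float64(0.0), np.float64(0.0)] [ 1.06  0.63 -0.94  2.16  1.74  0.67  2.85]
35 -40 0 100 [np.float64(0.0), np.float64(0.0), np.float64(0.31)] [ 0.44  0.17 -0.21  2.23  1.03  0.32 -2.95]
35 -40 1 0 [np.float64(0.0), np.float64(0.0), np.float64(0.0)] [ 0.71  0.47 -0.48  2.16  1.69  0.4  -0.37]
35 -40 1 100 [np.float64(0.0), np.float64(0.0), np.float64(0.0)] [ 0.84  0.21 -0.65  2.23  1.17  0.4   0.08]
35 -25 0 0 [np.float64(0.0), np.float64(0.0), np.float64(0.06)] [-0.48  0.8   1.2   2.18  4.47  0.69 -0.07]
35 -25 0 100 [np.float64(0.0), np.float64(0.0), np.float64(0.54)] [-0.54  0.28  1.1   2.27 -1.19  0.3  -0.46]
35 -25 1 0 [np.float64(0.0), np.float64(0.0), np.float64(0.0)] [ 1.14  0.58 -0.88  2.18  1.82  0.4  -0.08]
35 -25 1 100 [np.float64(0.0), np.float64(0.0), np.float64(0.54)] [ 1.44  0.3  -1.15  2.27  1.19  0.3   0.45]
35 -11 0 0 [np.float64(0.0), np.float64(0.0), np.float64(0.23)] [ 1.35  0.68 -1.03  2.16  1.66  0.32 -2.72]
35 -11 0 100 [np.float64(0.0), np.float64(0.0), np.float64(0.0)] [-0.03  0.22  0.7   2.23 -1.19  0.43 -0.1 ]
35 -11 1 0 [np.
[... 2078 characters left out ...]
.float64(1.28)] [-0.62  0.35  1.2   2.43  4.12  0.41  0.49]
44 -25 1 0 [np.float64(0.0), np.float64(0.0), np.float64(0.0)] [ 1.21  0.67 -0.96  2.3   2.36  0.58 -0.54]
44 -25 1 100 [np.float64(0.0), np.float64(0.0), np.float64(1.3)] [-0.62  0.35  1.2   2.43  4.12  0.41 -2.66]
44 -11 0 0 [np.float64(0.0), np.float64(0.0), np.float64(0.0)] [0.33 0.47 0.29 2.27 4.04 0.51 0.94]
44 -11 0 100 [np.float64(0.0), np.float64(0.0), np.float64(0.3)] [-0.35  0.4   1.18  2.39  4.45  0.73  0.51]
44 -11 1 0 [np.float64(0.0), np.float64(0.0), np.float64(0.0)] [-0.28  0.78  1.09  2.27  4.2   0.95 -2.64]
44 -11 1 100 [np.float64(0.0), np.float64(0.0), np.float64(0.3)] [ 0.36  0.2   0.35  2.39  4.4   0.43 -2.47]
```

```bash
cat > t2.py <<'E'
from kin import *
k=np.load("kin.npz");p,s=k['p'],k['s']
c=np.radians(202.4);P=(597+90*np.cos(c),243.3+90*np.sin(c),54);print(P)
def run(name,g,lean,az,backs,q0):
    for b in backs:
        t,R=pose(g,lean,az,1);t=t-b*R.as_matrix()[:,2]
        o=ik(t,R,p,s,[q0],.1,w=.02);print(name,lean,az,b,round(o[0],3),o[1].round(2),np.minimum(o[1]-LO,HI-o[1]).min().round(2));q0=o[1]
q0=np.array([.55,.3,-.3,2.2,1.7,.4,-.4])
for lean in(36,40):
  for az in(-31,-36,-41): run("g",(545,-263.5,42),lean,az,(140,70,0),q0)
q0=np.array([-.3,.3,-.3,2.2,1.7,.4,-.4])
for lean in(36,40):
  for az in(17,12,7): run("p",P,lean,az,(80,0),q0)
E
python3 t2.py
```

```text
(np.float64(513.7908569748918), np.float64(209.00366612847534), 54)
g 36 -31 140 0.054 [ 1.45  0.1  -1.17  2.28  0.82  0.3   0.61] 0.1
g 36 -31 70 0.0 [ 1.22  0.37 -1.    2.26  1.56  0.41 -0.04] 0.21
g 36 -31 0 0.0 [ 1.13  0.61 -0.94  2.19  1.85  0.53 -0.22] 0.33
g 36 -36 140 0.0 [ 0.69  0.05 -0.43  2.28  0.81  0.3   0.48] 0.1
g 36 -36 70 0.0 [ 0.74  0.26 -0.49  2.25  1.44  0.3  -0.09] 0.1
g 36 -36 0 0.0 [ 0.78  0.47 -0.53  2.19  1.83  0.38 -0.42] 0.18
g 36 -41 140 0.0 [ 0.62  0.07 -0.44  2.26  0.93  0.39  0.25] 0.19
g 36 -41 70 0.0 [ 0.55  0.26 -0.33  2.23  1.36  0.35 -0.14] 0.15
g 36 -41 0 0.0 [ 0.58  0.45 -0.34  2.17  1.74  0.37 -0.47] 0.17
g 40 -31 140 0.421 [ 1.39  0.1  -1.17  2.37  1.41  0.3  -0.03] 0.1
g 40 -31 70 0.0 [ 1.29  0.44 -1.11  2.33  1.87  0.5  -0.32] 0.16
g 40 -31 0 0.0 [ 1.18  0.67 -1.01  2.25  2.06  0.64 -0.38] 0.26
g 40 -36 140 0.0 [ 1.2   0.07 -0.99  2.36  1.34  0.3  -0.06] 0.1
g 40 -36 70 0.0 [ 1.11  0.38 -0.95  2.32  1.81  0.51 -0.42] 0.25
g 40 -36 0 0.0 [ 1.04  0.61 -0.89  2.24  2.02  0.63 -0.5 ] 0.33
g 40 -41 140 0.0 [ 0.53  0.07 -0.38  2.34  1.28  0.37 -0.1
[... 190 characters left out ...]
  0.07] 0.1
p 36 17 0 0.0 [ 0.42  0.55 -1.07  2.32  1.87  0.56 -0.27] 0.2
p 36 12 80 0.0 [ 0.23  0.13 -0.83  2.36  1.31  0.3   0.01] 0.1
p 36 12 0 0.0 [ 0.2   0.44 -0.84  2.31  1.84  0.49 -0.42] 0.26
p 36 7 80 0.0 [-0.25  0.11 -0.39  2.34  1.23  0.34 -0.05] 0.14
p 36 7 0 0.0 [-0.19  0.36 -0.43  2.29  1.79  0.39 -0.54] 0.19
p 40 17 80 0.0 [ 0.57  0.18 -1.15  2.45  1.86  0.3  -0.41] 0.1
p 40 17 0 0.0 [ 0.38  0.55 -1.03  2.37  2.1   0.59 -0.5 ] 0.2
p 40 12 80 0.0 [ 0.05  0.12 -0.67  2.43  1.76  0.3  -0.47] 0.1
p 40 12 0 0.0 [ 0.08  0.42 -0.71  2.36  2.11  0.5  -0.71] 0.21
p 40 7 80 0.0 [-0.33  0.12 -0.34  2.41  1.62  0.36 -0.46] 0.16
p 40 7 0 0.0 [-0.22  0.37 -0.42  2.34  2.04  0.46 -0.81] 0.23
```

Plan: back off, untilt, spin the tool about 157° so joint 5 works mid-range, then lean at azimuth −40°.

{"api": "apply_moves", "payload": {"motion": [{"grip":0.6,"slide":[-0.4,0.15,0.7],"dr":[0.1,0.3,0]},{"grip":0.6,"slide":[-0.5,0.15,0.8],"dr":[0.15,0.5,0]},{"grip":0.6,"slide":[-0.5,0.15,0.8],"dr":[0.2,0.7,0]},{"grip":0.6,"slide":[-0.5,0.15,0.8],"dr":[0.2,0.7,0]},{"grip":0.6,"slide":[-0.5,0,0.5],"dr":[0.2,0.7,0]}]}}

```text
time: 11.87
tcp_pos: [482.6, -240.9, 136.4]
orientation: [2.962, -0.439, 0.784]
force: [1.7, 0.9, -0.9]
finger_gap: 51.2
```

Run:
```python
from h import *
st()
```

```text
t 11.8667 q [-0.05  0.09  0.62  2.19 -0.51  0.43 -0.9 ] tcp [ 482.6 -240.9  136.4] grasp [ 473.5 -238.7  152.9] z [ 0.478 -0.117 -0.871] y [-0.283 -0.959 -0.027] F [ 1.7  0.9 -0.9] gap 51.2
```

{"api": "apply_moves", "payload": {"motion": [{"grip":0.6,"slide":[-0.4,0.1,0.6],"dr":[0.2,0.7,0]},{"grip":0.6,"slide":[-0.4,0.1,0.6],"dr":[0.2,0.7,0]},{"grip":0.6,"slide":[-0.4,0,0.4],"dr":[0.2,0.7,0]},{"grip":0.6,"slide":[0,0,0],"dr":[0,0,0.8]},{"grip":0.6,"slide":[0,0,0],"dr":[0,0,1]}]}}

```text
time: 12.28
tcp_pos: [455.1, -236.9, 178.5]
orientation: [-3.09, 0.207, -0.517]
force: [0.3, -0.4, -0.4]
finger_gap: 51.0
```

Run:
```python
from h import *
st()
```

```text
t 12.2833 q [-0.08  0.08  0.68  2.   -0.3   0.81 -0.93] tcp [ 455.1 -236.9  178.5] grasp [ 448.9 -236.5  196.5] z [ 0.324 -0.02  -0.946] y [-0.129 -0.991 -0.023] F [ 0.3 -0.4 -0.4] gap 51.0
```

{"api": "apply_moves", "payload": {"motion": [{"grip":0.6,"slide":[0,0,0],"dr":[0.06,0.95,0]},{"grip":0.6,"slide":[0,0,0],"dr":[0.06,0.95,0]},{"grip":0.6,"slide":[0,0,0],"dr":[0.06,0.95,0]},{"grip":0.6,"slide":[0,0,0],"dr":[0.06,0.9,0]},{"grip":0.6,"slide":[0,0,0],"dr":[0,0,1]}]}}

```text
time: 12.7
tcp_pos: [457.1, -236.4, 176.4]
orientation: [3.138, -0.074, -0.004]
force: [1.3, 0.5, 0.8]
finger_gap: 51.2
```

{"api": "apply_moves", "payload": {"motion": [{"grip":0.6,"slide":[0,0,0],"dr":[0,0,1]},{"grip":0.6,"slide":[0,0,0],"dr":[0,0,1]},{"grip":0.6,"slide":[0,0,0],"dr":[0,0,1]},{"grip":0.6,"slide":[0,0,0],"dr":[0,0,1]},{"grip":0.6,"slide":[0,0,0],"dr":[0,0,1]}]}}

```text
time: 13.12
tcp_pos: [453.5, -237.4, 177.0]
orientation: [3.082, 0.605, -0.001]
force: [-0.3, -0.3, 0.4]
finger_gap: 51.4
```

{"api": "apply_moves", "payload": {"motion": [{"grip":0.6,"slide":[0,0,0],"dr":[0,0,1]},{"grip":0.6,"slide":[0,0,0],"dr":[0,0,1]},{"grip":0.6,"slide":[0,0,0],"dr":[0,0,1]},{"grip":0.6,"slide":[0,0,0],"dr":[0,0,1]},{"grip":0.6,"slide":[0,0,0],"dr":[0,0,1]}]}}

```text
time: 13.53
tcp_pos: [453.4, -237.4, 177.0]
orientation: [2.878, 1.257, -0.001]
force: [-0.3, 0.5, 0.3]
finger_gap: 51.3
```

{"api": "apply_moves", "payload": {"motion": [{"grip":0.6,"slide":[0,0,0],"dr":[0,0,1]},{"grip":0.6,"slide":[0,0,0],"dr":[0,0,1]},{"grip":0.6,"slide":[0,0,0],"dr":[0,0,1]},{"grip":0.6,"slide":[0,0,0],"dr":[0,0,1]},{"grip":0.6,"slide":[0,0,0],"dr":[0,0,1]}]}}

```text
time: 13.95
tcp_pos: [453.5, -237.5, 177.1]
orientation: [2.538, 1.851, -0.001]
force: [0.5, -1.1, 0.3]
finger_gap: 51.0
```

{"api": "apply_moves", "payload": {"motion": [{"grip":0.6,"slide":[0,0,0],"dr":[0,0,1]},{"grip":0.6,"slide":[0,0,0],"dr":[0,0,1]},{"grip":0.6,"slide":[0,0,0],"dr":[0,0,1]},{"grip":0.6,"slide":[0,0,0],"dr":[0,0,1]},{"grip":0.6,"slide":[0,0,0],"dr":[0,0,1]}]}}

```text
time: 14.37
tcp_pos: [453.4, -237.5, 177.0]
orientation: [2.077, 2.356, -0.002]
force: [-0.4, 0.0, -0.1]
finger_gap: 51.6
```

Run:
```python
from h import *
o,R=st();print(np.degrees(np.arctan2(R[1,1],R[0,1])))
```

```text
t 14.3667 q [ 0.15  0.28  0.36  1.71 -0.11  1.17  0.67] tcp [ 453.4 -237.5  177. ] grasp [ 453.4 -237.5  196. ] z [-0.    -0.001 -1.   ] y [ 0.992  0.125 -0.   ] F [-0.4  0.  -0.1] gap 51.6
7.200820378371464
```

{"api": "apply_moves", "payload": {"motion": [{"grip":0.6,"slide":[0,0,0],"dr":[0,0,1]},{"grip":0.6,"slide":[0,0,0],"dr":[0,0,1]},{"grip":0.6,"slide":[0,0,0],"dr":[0,0,1]},{"grip":0.6,"slide":[0,0,0],"dr":[0,0,1]},{"grip":0.6,"slide":[0,0,0],"dr":[0,0,1]}]}}

```text
time: 14.78
tcp_pos: [453.4, -237.5, 177.0]
orientation: [1.518, 2.75, -0.002]
force: [-0.6, -0.4, 0.8]
finger_gap: 51.0
```

{"api": "apply_moves", "payload": {"motion": [{"grip":0.6,"slide":[0,0,0],"dr":[0,0,1]},{"grip":0.6,"slide":[0,0,0],"dr":[0,0,1]},{"grip":0.6,"slide":[0,0,0],"dr":[0,0,1]},{"grip":0.6,"slide":[0,0,0],"dr":[-0.2,-0.24,0.6]},{"grip":0.6,"slide":[0,0,0],"dr":[-0.5,-0.6,0]}]}}

```text
time: 15.2
tcp_pos: [454.8, -239.2, 177.0]
orientation: [1.043, 2.864, -0.053]
force: [0.4, -0.6, 0.2]
finger_gap: 51.1
```

{"api": "apply_moves", "payload": {"motion": [{"grip":0.6,"slide":[0.1,0,0],"dr":[-0.5,-0.6,0]},{"grip":0.6,"slide":[0.1,0,0],"dr":[-0.5,-0.6,0]},{"grip":0.6,"slide":[0.1,0,0],"dr":[-0.5,-0.6,0]},{"grip":0.6,"slide":[0.1,0,0],"dr":[-0.5,-0.6,0]},{"grip":0.6,"slide":[0,0,0],"dr":[0,0,0]}]}}

```text
time: 15.62
tcp_pos: [460.9, -234.9, 175.0]
orientation: [0.952, 2.625, -0.175]
force: [-0.9, -0.7, -0.4]
finger_gap: 51.6
```

```bash
cat >> h.py <<'E'
def la(R): print("lean",np.degrees(np.arccos(-R[2,2])),"az",np.degrees(np.arctan2(R[1,2],R[0,2])),"yaz",np.degrees(np.arctan2(R[1,1],R[0,1])),"yz",R[2,1])
E
python3 - <<'E'
from h import *
o,R=st();la(R)
E
```

```text
t 15.6167 q [0.13 0.05 0.23 2.04 0.16 0.71 1.13] tcp [ 460.9 -234.9  175. ] grasp [ 455.7 -230.6  192.8] z [ 0.275 -0.228 -0.934] y [0.641 0.768 0.001] F [-0.9 -0.7 -0.4] gap 51.6
lean 20.924747536491214 az -39.719992064932825 yaz 50.13313700647587 yz 0.0009801274315857644
```

{"api": "apply_moves", "payload": {"motion": [{"grip":0.6,"slide":[0.3,0,-0.2],"dr":[-0.4,-0.48,0]},{"grip":0.6,"slide":[0.3,0,-0.2],"dr":[-0.4,-0.48,0]},{"grip":0.6,"slide":[0.3,0,-0.2],"dr":[-0.4,-0.48,0]},{"grip":0.6,"slide":[0.2,0,-0.2],"dr":[-0.4,-0.48,0]},{"grip":0.6,"slide":[0,0,0],"dr":[0,0,0]}]}}

```text
time: 16.03
tcp_pos: [489.6, -236.3, 154.1]
orientation: [0.88, 2.427, -0.265]
force: [-0.8, 0.2, -0.4]
finger_gap: 51.1
```

Run:
```python
from h import *
o,R=st();la(R);tog()
```

```text
t 16.0333 q [0.04 0.05 0.23 2.2  0.58 0.41 0.66] tcp [ 489.6 -236.3  154.1] grasp [ 481.6 -229.6  170. ] z [ 0.421 -0.353 -0.835] y [ 0.641  0.768 -0.001] F [-0.8  0.2 -0.4] gap 51.1
lean 33.36438895935746 az -39.98135291037919 yaz 50.13648817771148 yz -0.0013543181204984656
t 16.0333 q [0.04 0.05 0.23 2.2  0.58 0.41 0.66] tcp [ 489.6 -236.3  154.1] grasp [ 481.6 -229.6  170. ] z [ 0.421 -0.353 -0.835] y [ 0.641  0.768 -0.001] F [-0.8  0.2 -0.4] gap 51.1
to grasp units [ 2.54 -1.36 -5.12]
lateral y -14.774521450965933 x -11.528211849578895 axial -145.58876162064067
```

{"api": "apply_moves", "payload": {"motion": [{"grip":0.6,"slide":[0.2,0.03,-0.4],"dr":[-0.2,-0.24,0]},{"grip":0.6,"slide":[0.2,0.03,-0.4],"dr":[-0.2,-0.24,0]},{"grip":0.6,"slide":[0.2,0.03,-0.4],"dr":[-0.18,-0.22,0]},{"grip":0.6,"slide":[0.18,0.02,-0.4],"dr":[0,0,0]},{"grip":0.6,"slide":[0,0,-0.4],"dr":[0,0,0]}]}}

```text
time: 16.45
tcp_pos: [512.1, -236.5, 109.0]
orientation: [0.856, 2.349, -0.295]
force: [0.8, -1.1, 1.5]
finger_gap: 51.4
```

Run:
```python
from h import *
o,R=st();la(R);tog()
```

```text
t 16.45 q [-0.09  0.18  0.33  2.28  1.2   0.25 -0.02] tcp [ 512.1 -236.5  109. ] grasp [ 503.1 -229.   123.9] z [ 0.473 -0.397 -0.786] y [0.643 0.765 0.001] F [ 0.8 -1.1  1.5] gap 51.4
lean 38.14300601829362 az -39.98060793297797 yaz 49.94867332593709 yz 0.0009692913358308464
t 16.45 q [-0.09  0.18  0.33  2.28  1.2   0.25 -0.02] tcp [ 512.1 -236.5  109. ] grasp [ 503.1 -229.   123.9] z [ 0.473 -0.397 -0.786] y [0.643 0.765 0.001] F [ 0.8 -1.1  1.5] gap 51.4
to grasp units [ 1.68 -1.38 -3.28]
lateral y -0.4627744777327029 x -7.924889679947494 axial -97.95036078431404
```

{"api": "apply_moves", "payload": {"motion": [{"grip":0.6,"slide":[0.17,-0.14,-0.33],"dr":[0,0,0]},{"grip":0.6,"slide":[0.17,-0.14,-0.33],"dr":[0,0,0]},{"grip":0.6,"slide":[0.17,-0.14,-0.33],"dr":[0,0,0]},{"grip":0.6,"slide":[0.17,-0.14,-0.33],"dr":[0,0,0]},{"grip":0.6,"slide":[0,0,0],"dr":[0,0,0]}]}}

```text
time: 16.87
tcp_pos: [528.3, -251.8, 75.0]
orientation: [0.858, 2.349, -0.297]
force: [0.1, 0.3, 0.4]
finger_gap: 51.3
```

Run:
```python
from h import *
o,R=st();la(R);tog()
crop(r.get_image("top"),300,120,525,300,3.4,"pics/t7.png");crop(r.get_image("side"),300,250,530,420,3,"pics/s7.png")
```

```text
t 16.8667 q [ 0.05  0.28  0.23  2.26  1.57  0.21 -0.39] tcp [ 528.3 -251.8   75. ] grasp [ 519.4 -244.3   90. ] z [ 0.471 -0.398 -0.787] y [ 0.645  0.764 -0.001] F [0.1 0.3 0.4] gap 51.3
lean 38.09873091640137 az -40.19418877037132 yaz 49.861179475759585 yz -0.0007576867151684596
t 16.8667 q [ 0.05  0.28  0.23  2.26  1.57  0.21 -0.39] tcp [ 528.3 -251.8   75. ] grasp [ 519.4 -244.3   90. ] z [ 0.471 -0.398 -0.787] y [ 0.645  0.764 -0.001] F [0.1 0.3 0.4] gap 51.3
to grasp units [ 1.02 -0.77 -1.92]
lateral y -1.8429075735054998 x -4.446467310803336 axial -57.48835656867841
```

View pics/t7.png

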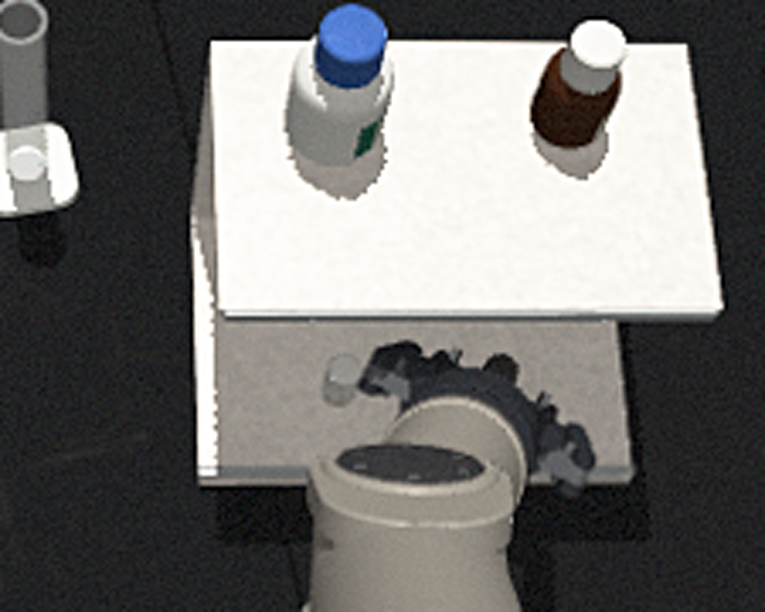

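View pics/s7.png

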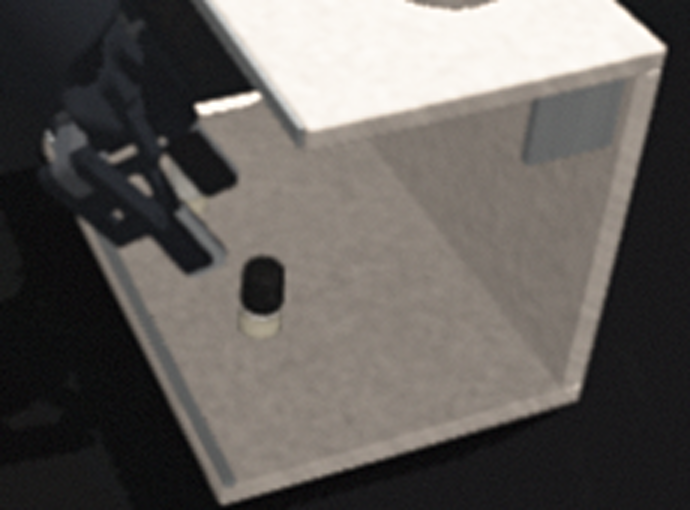

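The fingers straddle the cap symmetrically. The top crop shows them at (450,360) and (545,400) with the cap at (500,365). The white vial, at (342,378), is clear and lower than the knuckle. I continue slowly.

{"api": "apply_moves", "payload": {"motion": [{"grip":0.6,"slide":[0.17,-0.13,-0.32],"dr":[0,0,0]},{"grip":0.6,"slide":[0.17,-0.13,-0.32],"dr":[0,0,0]},{"grip":0.6,"slide":[0.17,-0.13,-0.32],"dr":[0,0,0]},{"grip":0.6,"slide":[0,0,0],"dr":[0,0,0]}]}}

```text
time: 17.3
tcp_pos: [540.7, -259.8, 51.0]
orientation: [0.857, 2.35, -0.294]
force: [-0.5, 0.4, -0.2]
finger_gap: 50.7
```

Run:
```python
from h import *
tog()
```

```text
t 17.3 q [ 0.12  0.36  0.16  2.24  1.84  0.22 -0.65] tcp [ 540.7 -259.8   51. ] grasp [ 531.7 -252.3   65.9] z [ 0.473 -0.396 -0.787] y [0.643 0.766 0.001] F [-0.5  0.4 -0.2] gap 50.7
to grasp units [ 0.53 -0.45 -0.96]
lateral y 0.08118705512165116 x -1.0466694018047846 axial -29.574896412321987
```

{"api": "apply_moves", "payload": {"motion": [{"grip":0.6,"slide":[0.18,-0.15,-0.32],"dr":[0,0,0]},{"grip":0.6,"slide":[0.18,-0.15,-0.32],"dr":[0,0,0]},{"grip":0.6,"slide":[0.17,-0.15,-0.32],"dr":[0,0,0]},{"grip":0.6,"slide":[0,0,0],"dr":[0,0,0]}]}}

```text
time: 17.63
tcp_pos: [553.7, -271.0, 26.9]
orientation: [0.857, 2.35, -0.293]
force: [-0.2, -0.4, 0.6]
finger_gap: 51.0
```

Run:
```python
from h import *
tog()
crop(r.get_image("top"),300,120,525,300,3.4,"pics/t8.png");crop(r.get_image("side"),300,250,530,420,3,"pics/s8.png")
```

```text
t 17.6333 q [ 0.22  0.43  0.07  2.2   2.02  0.25 -0.82] tcp [ 553.7 -271.    26.9] grasp [ 544.7 -263.5   41.9] z [ 0.472 -0.396 -0.788] y [0.644 0.765 0.002] F [-0.2 -0.4  0.6] gap 51.0
to grasp units [0.01 0.   0.  ]
lateral y -0.1946687480190738 x 0.256326393880256 axial -0.045659853100415385
```

View pics/s8.png

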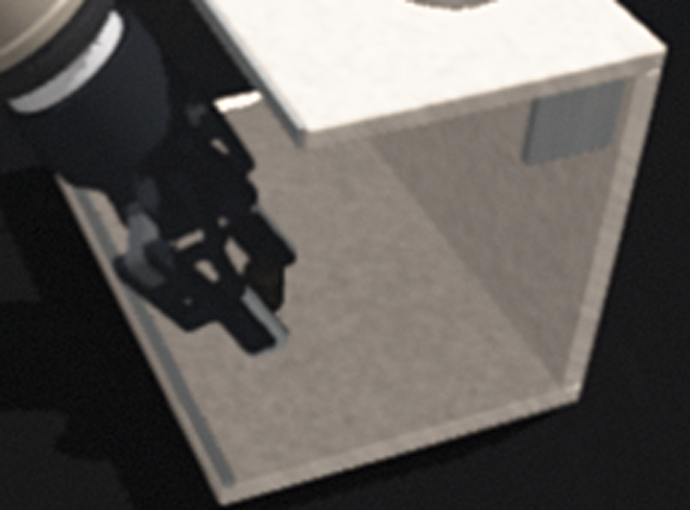

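View pics/t8.png

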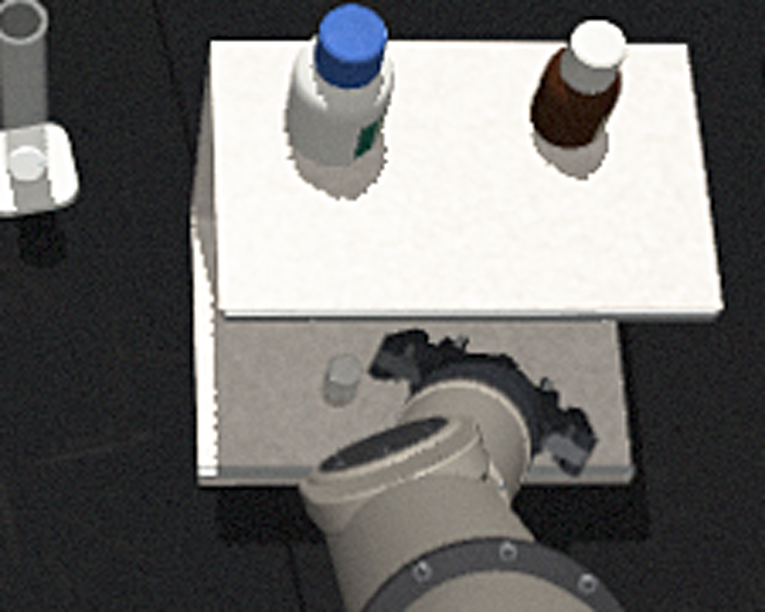

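In the side crop the vial is between the fingers, at about (262,285). The white vial still stands at (342,378) in the top crop. I'll close the fingers.

{"api": "apply_moves", "payload": {"motion": [{"grip":0.35,"slide":[0,0,0],"dr":[0,0,0]},{"grip":0.25,"slide":[0,0,0],"dr":[0,0,0]},{"grip":0.15,"slide":[0,0,0],"dr":[0,0,0]},{"grip":0,"slide":[0,0,0],"dr":[0,0,0]},{"grip":0,"slide":[0,0,0],"dr":[0,0,0]}]}}

```text
time: 18.15
tcp_pos: [553.9, -270.0, 27.7]
orientation: [0.856, 2.349, -0.291]
force: [-2.7, 1.2, 4.8]
finger_gap: 20.2
```

{"api": "apply_moves", "payload": {"motion": [{"grip":0,"slide":[0,0,0],"dr":[0,0,0]},{"grip":0,"slide":[0,0,0],"dr":[0,0,0]},{"grip":0,"slide":[0,0,0],"dr":[0,0,0]},{"grip":0,"slide":[0,0,0.2],"dr":[0,0,0]},{"grip":0,"slide":[0,0,0.3],"dr":[0,0,0]}]}}

```text
time: 18.57
tcp_pos: [552.7, -269.4, 38.3]
orientation: [0.857, 2.353, -0.291]
force: [0.4, -0.0, 0.1]
finger_gap: 20.4
```

Run:
```python
from h import *
o,R=st();la(R)
crop(r.get_image("side"),300,250,530,420,3,"pics/s9.png")
```

```text
t 18.5667 q [ 0.19  0.4   0.11  2.2   1.91  0.22 -0.71] tcp [ 552.7 -269.4   38.3] grasp [ 543.7 -261.9   53.3] z [ 0.471 -0.393 -0.79 ] y [0.642 0.766 0.002] F [ 0.4 -0.   0.1] gap 20.4
lean 37.84909987771335 az -39.79307590833205 yaz 50.03503165017004 yz 0.0023312183458938374
```

View pics/s9.png

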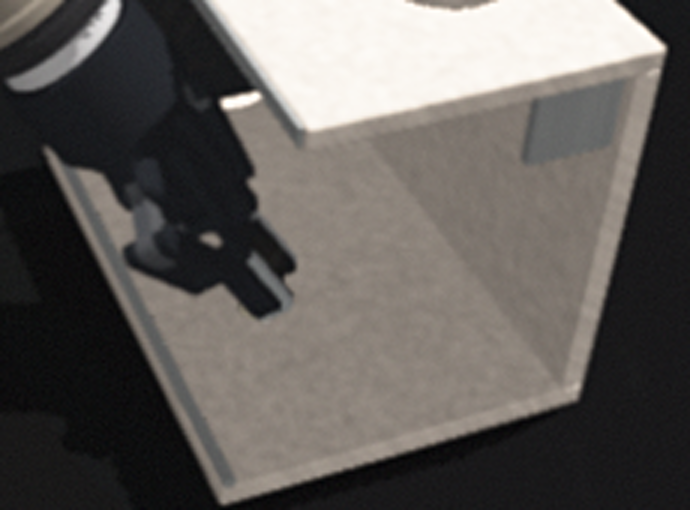

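Gripped: the gap is 20.4 mm on a 22 mm vial, the base board is empty where it stood, and the arm carries it. Next I check the transfer path kinematically.

```bash
cat > t3.py <<'E'
from kin import *
k=np.load("kin.npz");p,s=k['p'],k['s']
for lean in(38,):
  for X in(470,500,530):
    q0=np.array([.19,.4,.11,2.2,1.91,.3,-.71])
    pts=[((509,-232,115),-40),((X,-200,140),-38),((X,-100,140),-27),((X,0,140),-15),((X,100,140),-4),((X,150,140),3),((514,209,140),7),((514,209,54),7)]
    for g,az in pts:
        t,R=pose(g,lean,az,1)
        o=ik(t,R,p,s,[q0],.02,w=.02);print(X,g,az,round(o[0],3),o[1].round(2),np.minimum(o[1]-LO,HI-o[1]).min().round(2));q0=o[1]
E
python3 t3.py
```

```text
470 (509, -232, 115) -40 0.0 [ 0.27  0.2  -0.04  2.26  1.35  0.27 -0.15] 0.07
470 (470, -200, 140) -38 0.0 [ 0.27  0.06 -0.08  2.35  1.16  0.29  0.04] 0.09
470 (470, -100, 140) -27 0.0 [ 0.16 -0.01 -0.18  2.42  1.17  0.3   0.02] 0.1
470 (470, 0, 140) -15 0.0 [ 0.06 -0.03 -0.29  2.44  1.16  0.3   0.02] 0.1
470 (470, 100, 140) -4 0.0 [-0.05 -0.   -0.4   2.41  1.17  0.32 -0.01] 0.12
470 (470, 150, 140) 3 0.0 [-0.09  0.02 -0.44  2.39  1.18  0.3   0.02] 0.1
470 (514, 209, 140) 7 0.0 [-0.15  0.16 -0.46  2.25  1.21  0.35  0.03] 0.15
470 (514, 209, 54) 7 0.0 [-0.06  0.39 -0.59  2.32  1.9   0.48 -0.64] 0.25
500 (509, -232, 115) -40 0.0 [ 0.27  0.2  -0.04  2.26  1.35  0.27 -0.15] 0.07
500 (500, -200, 140) -38 0.0 [ 0.27  0.11 -0.1   2.28  1.15  0.32  0.04] 0.12
500 (500, -100, 140) -27 0.0 [ 0.17  0.06 -0.2   2.35  1.18  0.31  0.01] 0.11
500 (500, 0, 140) -15 0.0 [ 0.07  0.04 -0.29  2.37  1.18  0.3   0.02] 0.1
500 (500, 100, 140) -4 0.0 [-0.03  0.06 -0.39  2.35  1.19  0.32  0.01] 0.12
500 (500, 150, 140) 3 0.0 [-0.07  0.08 -0.43  2.33  1.2   0.3   0.05] 0.1
500 (514, 209, 140) 7 0.0 [-0.14  0.16 -0.47  2.25  1.22  0.35  0.02] 0.15
500 (514, 209, 54) 7 0.0 [-0.06  0.39 -0.59  2.32  1.9   0.48 -0.63] 0.25
530 (509, -232, 115) -40 0.0 [ 0.27  0.2  -0.04  2.26  1.35  0.27 -0.15] 0.07
530 (530, -200, 140) -38 0.0 [ 0.28  0.17 -0.13  2.21  1.13  0.34  0.06] 0.14
530 (530, -100, 140) -27 0.0 [ 0.18  0.12 -0.21  2.28  1.17  0.33  0.03] 0.13
530 (530, 0, 140) -15 0.0 [ 0.09  0.1  -0.3   2.31  1.18  0.31  0.04] 0.11
530 (530, 100, 140) -4 0.0 [-0.01  0.12 -0.39  2.29  1.2   0.32  0.04] 0.12
530 (530, 150, 140) 3 0.0 [-0.04  0.14 -0.43  2.27  1.2   0.3   0.09] 0.1
530 (514, 209, 140) 7 0.0 [-0.13  0.16 -0.48  2.25  1.22  0.35  0.02] 0.15
530 (514, 209, 54) 7 0.0 [-0.05  0.39 -0.6   2.32  1.9   0.48 -0.63] 0.25
```

{"api": "apply_moves", "payload": {"motion": [{"grip":0,"slide":[-0.3,0.25,0.4],"dr":[0,0,0]},{"grip":0,"slide":[-0.3,0.25,0.45],"dr":[0,0,0]},{"grip":0,"slide":[-0.3,0.25,0.5],"dr":[0,0,0]},{"grip":0,"slide":[-0.3,0.25,0.5],"dr":[0,0,0]},{"grip":0,"slide":[-0.3,0.25,0.5],"dr":[0,0,0]}]}}

```text
time: 19.03
tcp_pos: [515.2, -238.1, 97.9]
orientation: [0.857, 2.352, -0.291]
force: [-0.1, 0.3, 0.4]
finger_gap: 20.3
```

Run:
```python
from h import *
o,R=st();la(R)
crop(r.get_image("top"),300,120,525,300,3.4,"pics/t10.png")
crop(r.get_image("side"),250,150,530,420,2,"pics/s10.png")
```

```text
t 19.0333 q [ 0.08  0.2   0.15  2.27  1.33  0.26 -0.14] tcp [ 515.2 -238.1   97.9] grasp [ 506.2 -230.7  112.9] z [ 0.472 -0.394 -0.789] y [0.643 0.766 0.002] F [-0.1  0.3  0.4] gap 20.3
lean 37.92181709864437 az -39.826329611888276 yaz 50.00311776149956 yz 0.002319112791337258
```

View pics/t10.png

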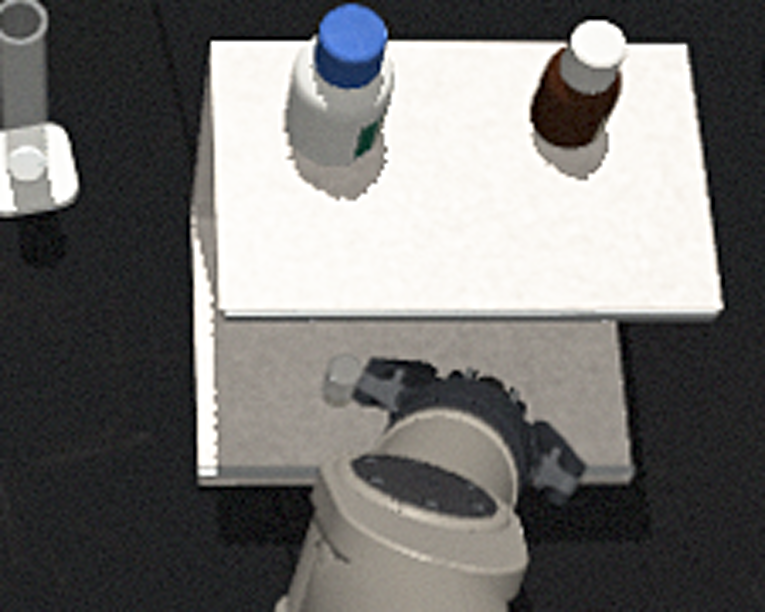

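View pics/s10.png

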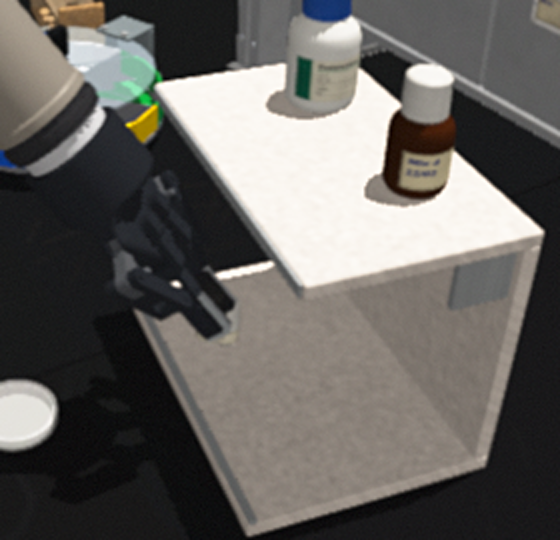

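The vial's glass end shows at (230,335) in the side crop, so it is held, and the white vial is standing. Now the transfer.

{"api": "apply_moves", "payload": {"motion": [{"grip":0,"slide":[-0.3,0.4,0.4],"dr":[0,0,0.2]},{"grip":0,"slide":[-0.2,0.6,0.4],"dr":[0,0,0.3]},{"grip":0,"slide":[-0.1,0.7,0.3],"dr":[0,0,0.4]},{"grip":0,"slide":[0,0.8,0],"dr":[0,0,0.45]},{"grip":0,"slide":[0,0.8,0],"dr":[0,0,0.45]}]}}

```text
time: 19.55
tcp_pos: [501.2, -155.2, 125.2]
orientation: [0.665, 2.402, -0.225]
force: [0.8, 0.1, 0.5]
finger_gap: 19.9
```

Run:
```python
from h import *
o,R=st();la(R)
```

```text
t 19.55 q [0.04 0.06 0.04 2.34 1.15 0.3  0.06] tcp [ 501.2 -155.2  125.2] grasp [ 491.1 -149.3  140.2] z [ 0.53  -0.314 -0.788] y [0.514 0.858 0.003] F [0.8 0.1 0.5] gap 19.9
lean 38.00201275315655 az -30.66297338430372 yaz 59.10139449055614 yz 0.003213288225212274
```

{"api": "apply_moves", "payload": {"motion": [{"grip":0,"slide":[0,0.9,0],"dr":[0,0,0.47]},{"grip":0,"slide":[0,0.9,0],"dr":[0,0,0.47]},{"grip":0,"slide":[0,0.9,0],"dr":[0,0,0.47]},{"grip":0,"slide":[0,0.9,0],"dr":[0,0,0.47]},{"grip":0,"slide":[0,0.9,0],"dr":[0,0,0.47]}]}}

```text
time: 19.97
tcp_pos: [500.8, -41.0, 125.2]
orientation: [0.41, 2.45, -0.137]
force: [0.5, -0.7, -0.1]
finger_gap: 20.1
```

{"api": "apply_moves", "payload": {"motion": [{"grip":0,"slide":[0,0.9,0],"dr":[0,0,0.47]},{"grip":0,"slide":[0,0.9,0],"dr":[0,0,0.47]},{"grip":0,"slide":[0,0.9,0],"dr":[0,0,0.47]},{"grip":0,"slide":[0,0.9,0],"dr":[0,0,0.47]},{"grip":0,"slide":[0,0.9,0],"dr":[0,0,0.47]}]}}

```text
time: 20.38
tcp_pos: [500.9, 71.3, 125.5]
orientation: [0.158, 2.474, -0.05]
force: [-0.8, -0.4, 1.2]
finger_gap: 20.1
```

Run:
```python
from h import *
o,R=st();la(R)
im=r.get_image("side");crop(im,200,60,360,245,3.2,"pics/s11.png")
crop(im,300,250,530,420,3,"pics/s11b.png")
crop(r.get_image("top"),120,130,320,320,4,"pics/t11.png")
```

```text
t 20.3833 q [-0.2   0.04 -0.2   2.37  1.17  0.35 -0.01] tcp [500.9  71.3 125.5] grasp [489.3  72.7 140.5] z [ 0.611 -0.075 -0.788] y [0.126 0.992 0.003] F [-0.8 -0.4  1.2] gap 20.1
lean 37.98602190174836 az -7.031628144696955 yaz 82.74676025864154 yz 0.0030203565662864154
```

View pics/s11.png

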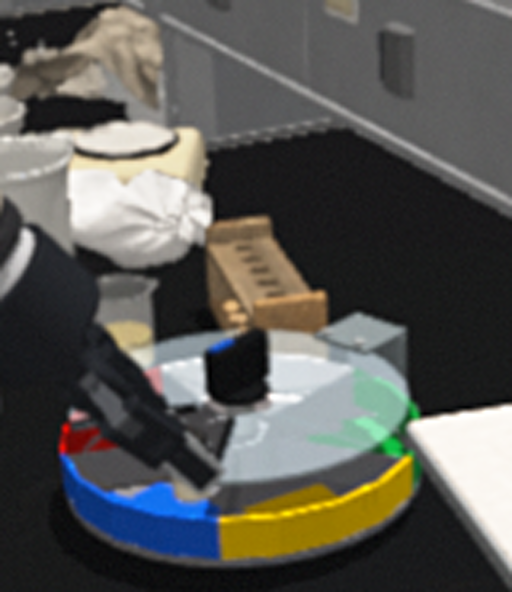

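View pics/t11.png

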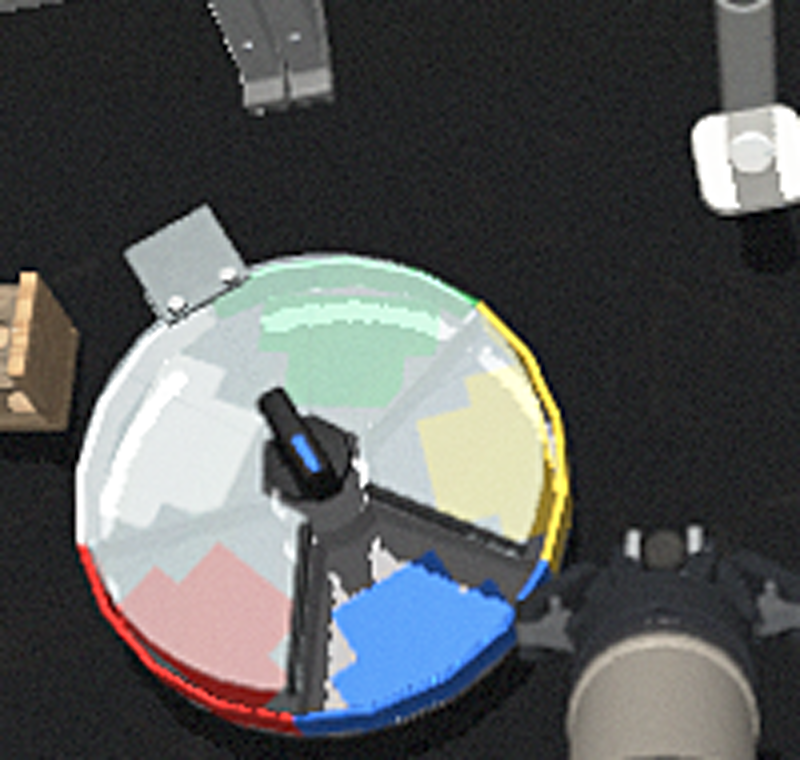

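The bin is squarely under the window (blue spans the opening evenly) and the vial cap shows between the pads at (663,548) in the top crop. I move over the window.

{"api": "apply_moves", "payload": {"motion": [{"grip":0,"slide":[0.15,0.9,0],"dr":[0,0,0.47]},{"grip":0,"slide":[0.15,0.9,0],"dr":[0,0,0.47]},{"grip":0,"slide":[0.15,0.9,0],"dr":[0,0,0.47]},{"grip":0,"slide":[0.15,0.9,0],"dr":[0,0,0.47]},{"grip":0,"slide":[0.15,0.9,0],"dr":[0,0,0.47]}]}}

```text
time: 20.9
tcp_pos: [520.1, 184.2, 125.5]
orientation: [-0.096, 2.477, 0.038]
force: [-0.3, -1.1, -0.5]
finger_gap: 20.0
```

{"api": "apply_moves", "payload": {"motion": [{"grip":0,"slide":[0.1,0.5,0],"dr":[0,0,0.4]},{"grip":0,"slide":[0,0.3,0],"dr":[0,0,0]},{"grip":0,"slide":[0,0,0],"dr":[0,0,0]},{"grip":0,"slide":[0,0,0],"dr":[0,0,0]}]}}

```text
time: 21.23
tcp_pos: [522.1, 201.8, 125.1]
orientation: [-0.135, 2.476, 0.05]
force: [-1.1, -0.7, -0.7]
finger_gap: 20.1
```

Run:
```python
from h import *
o,R=st();la(R)
tog((514,209,54))
im=r.get_image("side");crop(im,200,60,360,245,3.2,"pics/s12.png")
crop(r.get_image("top"),120,130,320,320,4,"pics/t12.png")
```

```text
t 21.2333 q [-0.31  0.14 -0.29  2.25  1.18  0.35  0.04] tcp [522.1 201.8 125.1] grasp [510.5 200.5 140.1] z [ 0.611  0.069 -0.789] y [-0.109  0.994  0.002] F [-1.1 -0.7 -0.7] gap 20.1
lean 37.9462863729074 az 6.455793552329675 yaz 96.2766170570488 yz 0.002438522859318372
t 21.2333 q [-0.31  0.14 -0.29  2.25  1.18  0.35  0.04] tcp [522.1 201.8 125.1] grasp [510.5 200.5 140.1] z [ 0.611  0.069 -0.789] y [-0.109  0.994  0.002] F [-1.1 -0.7 -0.7] gap 20.1
to grasp units [ 0.14  0.34 -3.44]
lateral y -7.875034936505976 x -49.468058744268994 axial -70.65632384227219
```

View pics/s12.png

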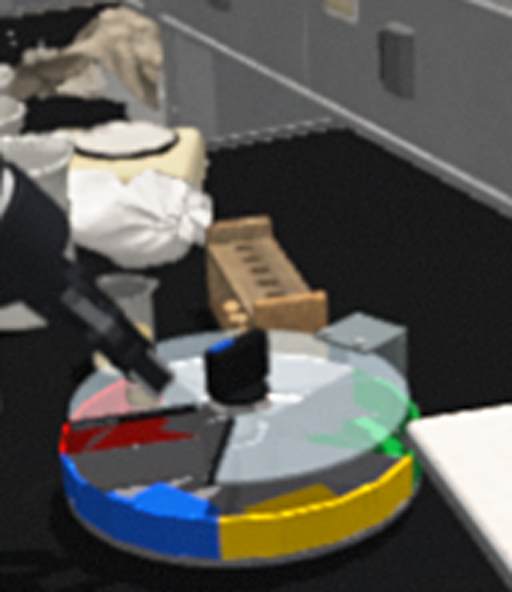

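View pics/t12.png

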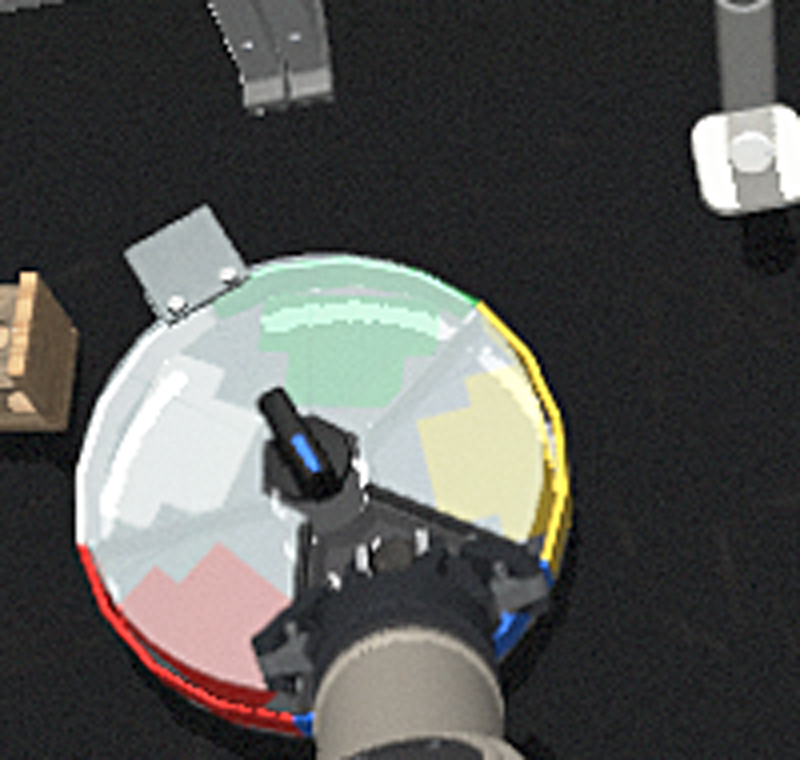

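The vial hangs over the blue bin in the window; the top crop shows it at (390,552) between the strips. I'll aim at r = 97 mm so the knuckles stay outside the cover rim, and descend.

{"api": "apply_moves", "payload": {"motion": [{"grip":0,"slide":[-0.13,0.23,-0.3],"dr":[0,0,0]},{"grip":0,"slide":[0,0,-0.5],"dr":[0,0,0]},{"grip":0,"slide":[0,0,-0.5],"dr":[0,0,0]},{"grip":0,"slide":[0,0,-0.5],"dr":[0,0,0]},{"grip":0,"slide":[0,0,0],"dr":[0,0,0]}]}}

```text
time: 21.75
tcp_pos: [517.3, 205.3, 77.7]
orientation: [-0.135, 2.48, 0.046]
force: [-0.1, -0.3, -0.7]
finger_gap: 20.0
```

Run:
```python
from h import *
tog((507.3,206.3,52))
im=r.get_image("side");crop(im,200,60,360,245,3.2,"pics/s13.png")
crop(r.get_image("top"),120,130,320,320,4,"pics/t13.png")
```

```text
t 21.75 q [-0.38  0.24 -0.24  2.3   1.57  0.35 -0.38] tcp [517.3 205.3  77.7] grasp [505.8 204.1  92.7] z [ 0.608  0.067 -0.791] y [-0.108  0.994  0.   ] F [-0.1 -0.3 -0.7] gap 20.0
to grasp units [ 0.06  0.09 -1.63]
lateral y -2.038961698353782 x -23.52247073271879 axial -33.31140875798999
```

View pics/s13.png

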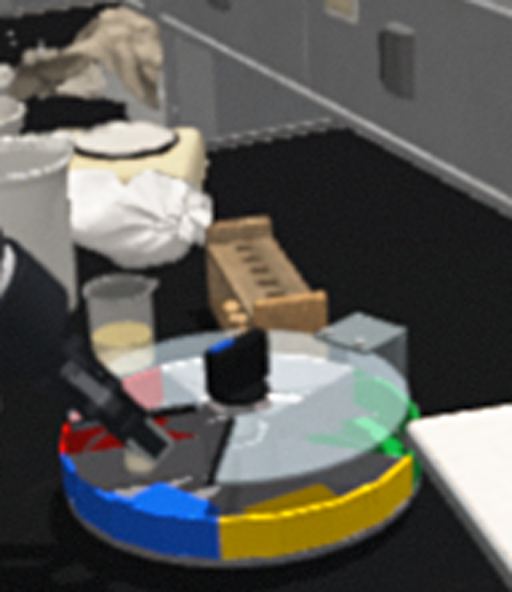

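View pics/t13.png

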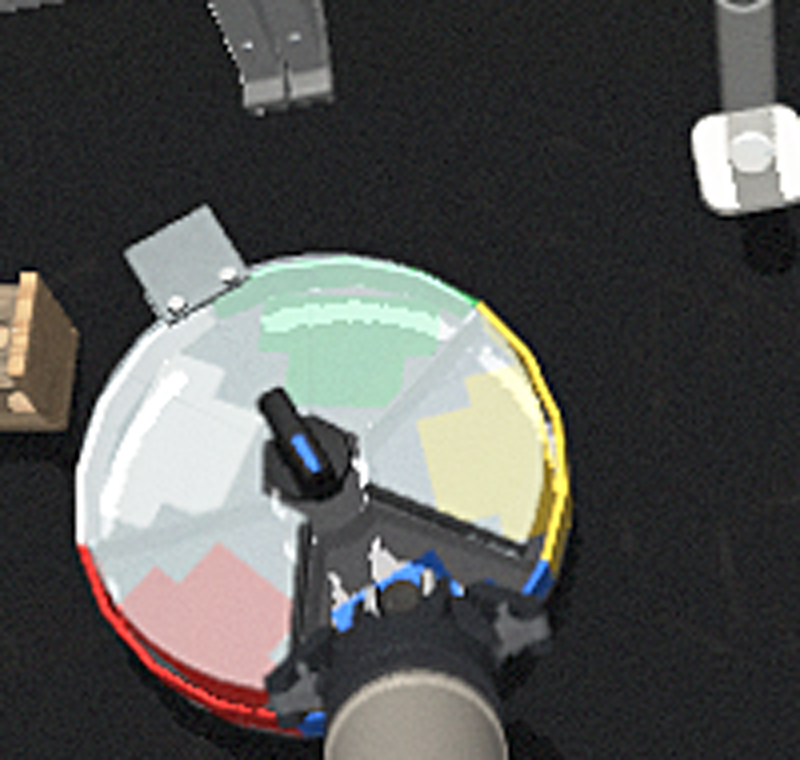

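{"api": "apply_moves", "payload": {"motion": [{"grip":0,"slide":[0.06,0.06,-0.4],"dr":[0,0,0]},{"grip":0,"slide":[0,0,-0.4],"dr":[0,0,0]},{"grip":0,"slide":[0,0,-0.3],"dr":[0,0,0]},{"grip":0,"slide":[0,0,-0.2],"dr":[0,0,0]},{"grip":0,"slide":[0,0,0],"dr":[0,0,0]}]}}

```text
time: 22.27
tcp_pos: [520.6, 208.2, 47.9]
orientation: [-0.133, 2.476, 0.049]
force: [0.0, 0.9, -1.0]
finger_gap: 20.1
```

Run:
```python
from h import *
tog((507.3,206.3,52))
im=r.get_image("side");crop(im,200,60,360,245,3.2,"pics/s14.png")
```

```text
t 22.2667 q [-0.37  0.32 -0.26  2.31  1.82  0.38 -0.64] tcp [520.6 208.2  47.9] grasp [508.9 206.9  62.9] z [ 0.611  0.069 -0.788] y [-0.108  0.994  0.003] F [ 0.   0.9 -1. ] gap 20.1
to grasp units [-0.07 -0.02 -0.43]
lateral y 0.441876706368561 x -8.026348279250087 axial -7.529647528736252
```

View pics/s14.png

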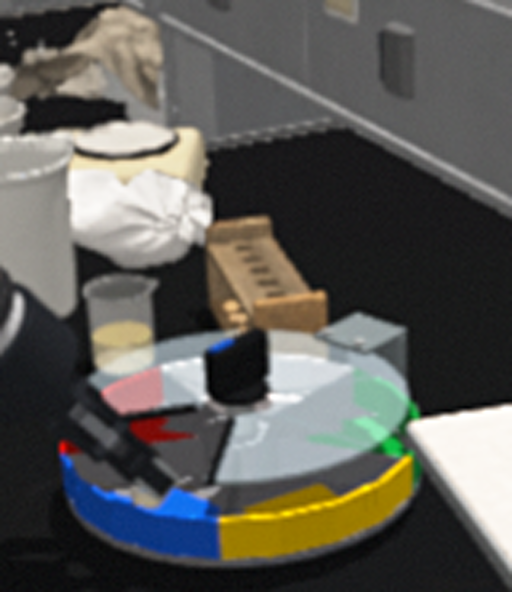

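About 10 mm remain. I lower gently and watch the force.

{"api": "apply_moves", "payload": {"motion": [{"grip":0,"slide":[-0.05,0,-0.12],"dr":[0,0,0]},{"grip":0,"slide":[0,0,-0.12],"dr":[0,0,0]},{"grip":0,"slide":[0,0,-0.1],"dr":[0,0,0]},{"grip":0,"slide":[0,0,0],"dr":[0,0,0]}]}}

```text
time: 22.65
tcp_pos: [519.0, 208.5, 39.2]
orientation: [-0.134, 2.476, 0.05]
force: [-0.1, -0.7, -0.8]
finger_gap: 20.1
```

{"api": "apply_moves", "payload": {"motion": [{"grip":0,"slide":[0,0,-0.05],"dr":[0,0,0]},{"grip":0,"slide":[0,0,0],"dr":[0,0,0]}]}}

```text
time: 22.82
tcp_pos: [519.2, 208.6, 38.1]
orientation: [-0.134, 2.476, 0.05]
force: [0.9, 0.8, -0.1]
finger_gap: 20.1
```

{"api": "apply_moves", "payload": {"motion": [{"grip":0,"slide":[0,0,-0.05],"dr":[0,0,0]},{"grip":0,"slide":[0,0,0],"dr":[0,0,0]}]}}

```text
time: 22.98
tcp_pos: [519.7, 208.7, 37.6]
orientation: [-0.134, 2.474, 0.05]
force: [-2.6, -1.4, 4.7]
finger_gap: 20.7
```

{"api": "apply_moves", "payload": {"motion": [{"grip":0,"slide":[0,0,-0.05],"dr":[0,0,0]},{"grip":0,"slide":[0,0,0],"dr":[0,0,0]}]}}

```text
time: 23.15
tcp_pos: [520.3, 208.6, 37.6]
orientation: [-0.133, 2.471, 0.049]
force: [-6.9, -2.6, 12.2]
finger_gap: 20.4
```

It has touched the floor at the expected height. I ease off and open partway.

{"api": "apply_moves", "payload": {"motion": [{"grip":0,"slide":[0,0,0.06],"dr":[0,0,0]},{"grip":0.3,"slide":[0,0,0],"dr":[0,0,0]},{"grip":0.35,"slide":[0,0,0],"dr":[0,0,0]},{"grip":0.4,"slide":[0,0,0],"dr":[0,0,0]},{"grip":0.45,"slide":[0,0,0],"dr":[0,0,0]}]}}

```text
time: 23.57
tcp_pos: [519.2, 208.6, 36.9]
orientation: [-0.134, 2.476, 0.05]
force: [-0.8, 0.2, -0.5]
finger_gap: 38.0
```

Run:
```python
from h import *
o,R=st();print(-R[:,2]*1)
im=r.get_image("side");crop(im,200,60,360,245,3.2,"pics/s15.png")
crop(r.get_image("top"),120,130,320,320,4,"pics/t15.png")
```

```text
t 23.5667 q [-0.36  0.35 -0.27  2.32  1.9   0.4  -0.72] tcp [519.2 208.6  36.9] grasp [507.5 207.3  51.9] z [ 0.611  0.069 -0.788] y [-0.109  0.994  0.003] F [-0.8  0.2 -0.5] gap 38.0
[-0.61113451 -0.06920641  0.78849546]
```

View pics/s15.png

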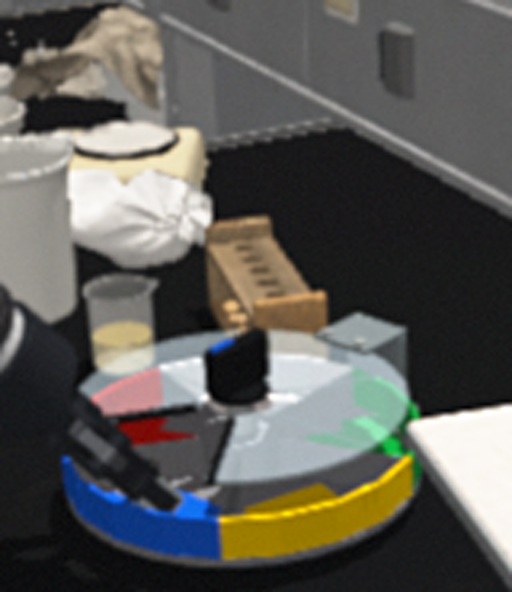

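View pics/t15.png

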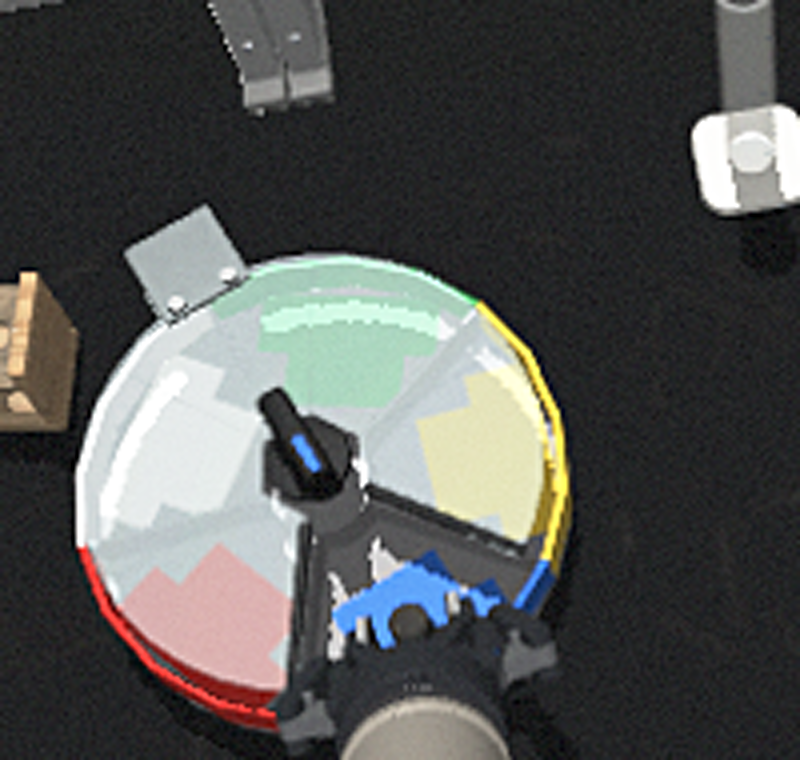

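The cap shows at (412,618) between the opened pads and the tray has not moved. I retreat along the tool axis.

{"api": "apply_moves", "payload": {"motion": [{"grip":0.45,"slide":[-0.18,-0.02,0.24],"dr":[0,0,0]},{"grip":0.45,"slide":[-0.24,-0.03,0.32],"dr":[0,0,0]},{"grip":0.45,"slide":[-0.3,-0.03,0.4],"dr":[0,0,0]},{"grip":0.45,"slide":[-0.3,-0.03,0.4],"dr":[0,0,0]},{"grip":0.45,"slide":[-0.3,-0.03,0.4],"dr":[0,0,0]}]}}

```text
time: 24.08
tcp_pos: [485.7, 205.0, 81.3]
orientation: [-0.134, 2.476, 0.05]
force: [0.0, -0.2, 0.5]
finger_gap: 38.4
```

{"api": "apply_moves", "payload": {"motion": [{"grip":0.45,"slide":[-0.3,-0.1,0.5],"dr":[0,0.2,0]},{"grip":0.45,"slide":[-0.4,-0.3,0.6],"dr":[0,0.4,0]},{"grip":0.45,"slide":[-0.4,-0.5,0.6],"dr":[0,0.5,0]},{"grip":0.45,"slide":[-0.3,-0.7,0.4],"dr":[0,0.5,0]},{"grip":0.45,"slide":[0,-0.7,0],"dr":[0,0.5,0]}]}}

```text
time: 24.5
tcp_pos: [464.6, 166.4, 114.8]
orientation: [-0.131, 2.589, 0.041]
force: [-0.4, 0.1, -0.3]
finger_gap: 38.4
```

{"api": "apply_moves", "payload": {"motion": [{"grip":0.45,"slide":[0,-0.7,0],"dr":[0,0.5,0]},{"grip":0.45,"slide":[0,-0.7,0],"dr":[0,0.5,0]},{"grip":0.45,"slide":[0,-0.5,0],"dr":[0,0.5,0]},{"grip":0.45,"slide":[0,0,0],"dr":[0,0,0]},{"grip":0.45,"slide":[0,0,0],"dr":[0,0,0]}]}}

```text
time: 24.92
tcp_pos: [465.8, 124.9, 113.6]
orientation: [-0.122, 2.699, 0.041]
force: [-0.1, 0.2, 0.1]
finger_gap: 37.9
```

Run:
```python
from h import *
np.set_printoptions(precision=1,suppress=True)
st()
im=r.get_image("side");crop(im,200,60,360,245,3.2,"pics/s16.png")
crop(im,300,250,530,420,3,"pics/s16b.png")
crop(r.get_image("top"),120,130,320,320,4,"pics/t16.png")
```

```text
t 24.9167 q [-0.1  0.1 -0.3  2.3  0.3  0.4  1. ] tcp [465.8 124.9 113.6] grasp [457.8 124.  130.8] z [ 0.4  0.  -0.9] y [-0.1  1.   0. ] F [-0.1  0.2  0.1] gap 37.9
```

View pics/s16.png

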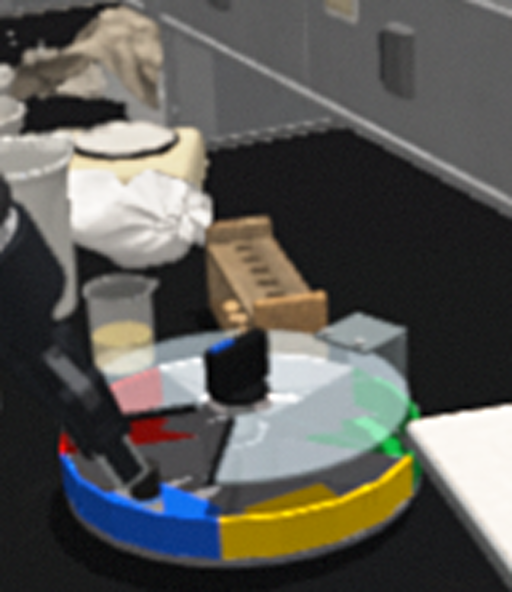

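View pics/s16b.png

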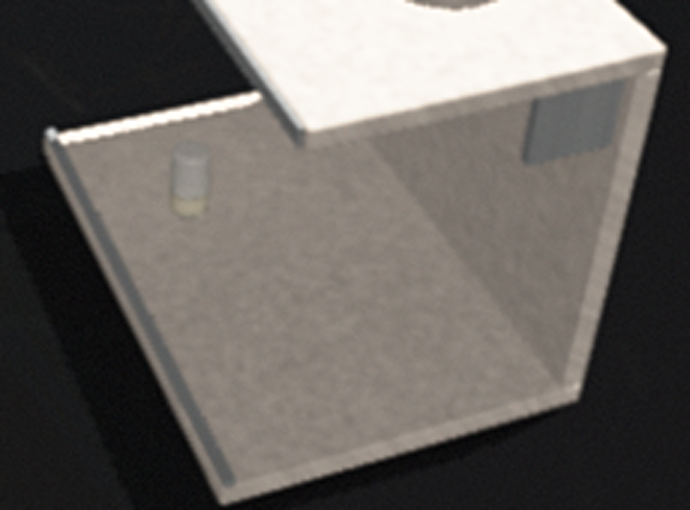

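View pics/t16.png

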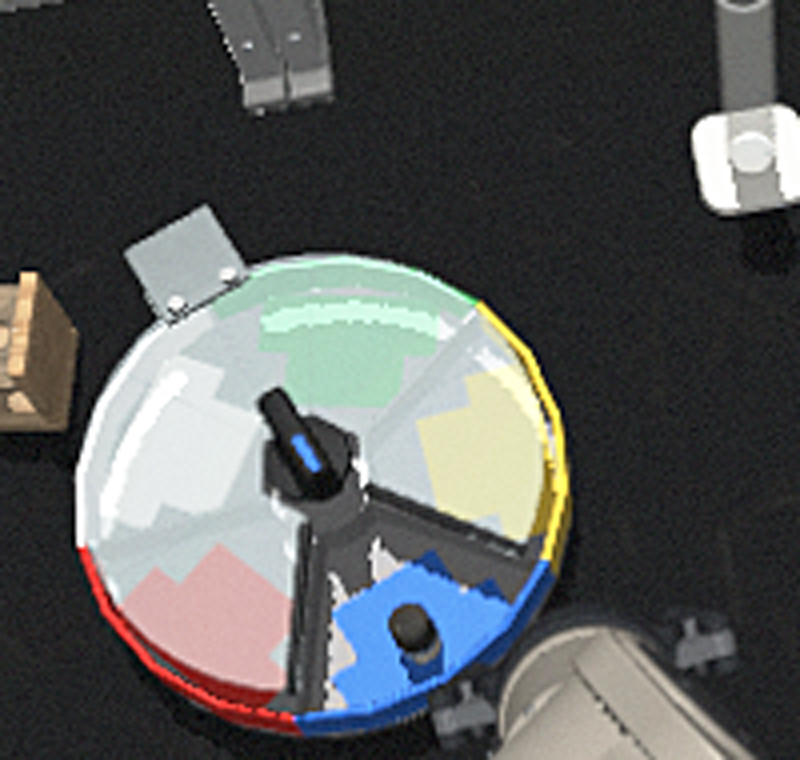

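The vial stands in the blue bin, with its cap at (410,625) in the top crop, and the white vial stands unmoved. I move the arm clear before a last check.

{"api": "apply_moves", "payload": {"motion": [{"grip":0.45,"slide":[-0.2,-0.7,0.6],"dr":[0,0.3,0]},{"grip":0.45,"slide":[-0.2,-0.8,0.6],"dr":[0,0.3,0]},{"grip":0.45,"slide":[-0.2,-0.8,0.6],"dr":[0,0.3,0]},{"grip":0.45,"slide":[0,-0.8,0.3],"dr":[0,0,0]},{"grip":0.45,"slide":[0,-0.5,0],"dr":[0,0,0]}]}}

```text
time: 25.43
tcp_pos: [451.5, 34.7, 167.9]
orientation: [-0.128, 2.774, 0.046]
force: [-0.3, -0.4, 0.2]
finger_gap: 38.6
```

{"api": "apply_moves", "payload": {"motion": [{"grip":0.45,"slide":[0,0,0],"dr":[0,0,0]},{"grip":0.45,"slide":[0,0,0],"dr":[0,0,0]},{"grip":0.45,"slide":[0,0,0],"dr":[0,0,0]},{"grip":0.45,"slide":[0,0,0],"dr":[0,0,0]},{"grip":0.45,"slide":[0,0,0],"dr":[0,0,0]}]}}

```text
time: 25.85
tcp_pos: [449.8, 36.9, 165.3]
orientation: [-0.132, 2.779, 0.048]
force: [-0.2, -0.3, -0.2]
finger_gap: 38.9
```

Run:
```python
from h import *
np.set_printoptions(precision=1,suppress=True)
o,R=st();print(abs(o['qd']).max())
im=r.get_image("side");t=r.get_image("top")
crop(im,200,60,360,245,3.2,"pics/s17.png");crop(t,120,130,320,320,4,"pics/t17.png")
c=np.array([597,243.3]);b=c+90*np.array([np.cos(np.radians(203.7)),np.sin(np.radians(203.7))])
p=onz("top",(120+410/4,130+620/4),65);print("cap top",p,"dist to bin pt",np.linalg.norm(p[:2]-b))
print("expected upright px crop",[( q-[120,130])*4 for q in proj("top",[[507,207,65],[507,207,22]])],[(q-[200,60])*3.2 for q in proj("side",[[507,207,65],[507,207,22]])])
a=cv2.imread("pics/side0.png")[:,:,::-1];print("white region diff",np.abs(im[290:325,350:375].astype(int)-a[290:325,350:375]).mean())
```

```text
t 25.85 q [ 0.  -0.1 -0.1  2.2 -0.   0.7  1.6] tcp [449.8  36.9 165.3] grasp [443.1  36.  183.1] z [ 0.3  0.1 -0.9] y [-0.1  1.   0. ] F [-0.2 -0.3 -0.2] gap 38.9
0.008062745407775908
cap top [509.2 206.   65. ] dist to bin pt 5.489827285437118
expected upright px crop [array([408.6, 624.6]), array([421.9, 649. ])] [array([136.2, 462.7]), array([141.8, 519.2])]
white region diff 1.2986666666666666
```

View pics/s17.png

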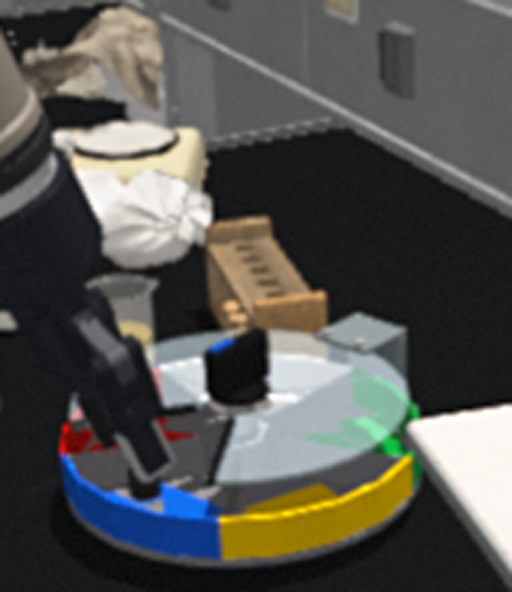

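View pics/t17.png

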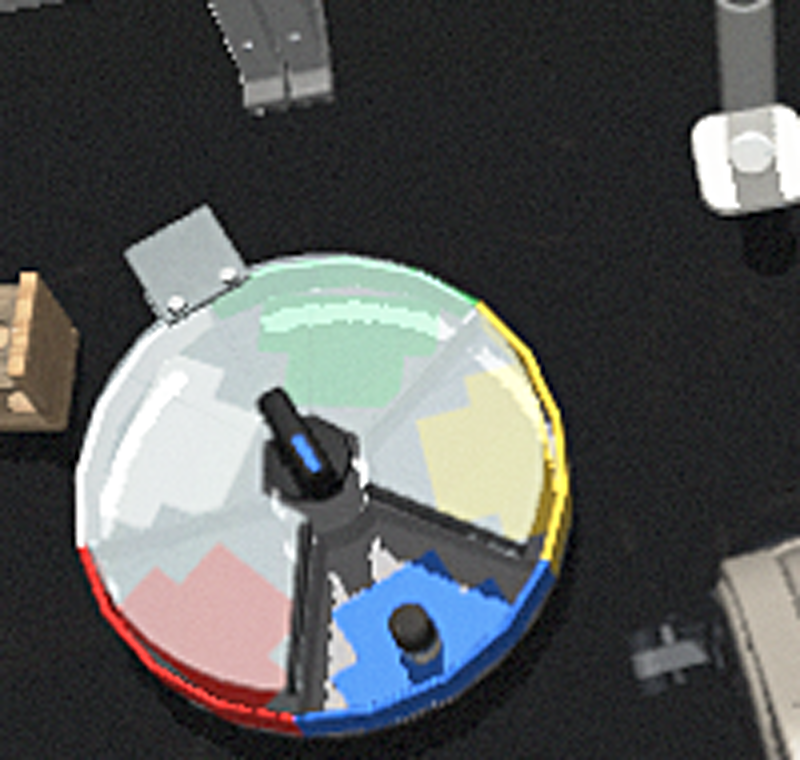

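The vial is upright: cap and base pixels match the upright prediction, and it sits about 5 mm from the bin's marked point. The tray is unchanged, the white vial region is identical, and the arm is clear and still. I'm handing in.

```bash
python3 -c "
from cell import r
print(r.close_job())"
```

```text
the job is handed in; nothing more can be done
None
```

I handed the job in at about 26 s of the 72 s allowed. The black-capped vial stands upright in the blue bin, and the blue bin is under the loading window. No verdict was reported.

**What I did:** I gripped the knob and turned the tray about 113° clockwise. I then took the black-capped vial from the stand with the tool leaning back about 38°. I carried it upright to the window, lowered it to light contact with the bin floor (about 12 N on the wrist sensor), released it and backed the arm clear.

**Last checks:**
- **Tray:** after the turn, the blue bin's centre measured about 0.02 rad from the window direction. It looked unchanged in the last picture.
- **Black-capped vial:** its cap is about 5 mm from the bin's marked point, and the vial appears upright in the top view. The side view of it was partly hidden by the gripper, so I judged the tilt mainly from the top camera.
- **White-capped vial:** it is still standing, and its part of the side picture matches the first one.
- **Arm:** it is clear of everything and at rest, with forces near zero.

**What went wrong on the way:** on the first approach to the vial, joints 5 and 6 ran up to their range limits. I backed off, spun the gripper about 160° and came in leaning from a different direction. Nothing was touched during this.

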